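# Empty the walnut chute into the tray

### The job

The box-maker wants the three dark walnut blocks for sanding. Pick up the tray, hold it under the lip of the chute that holds the walnut and press the chute's yellow paddle all the way back with the tray's end wall, firmly but without ramming it, and hold it there until all three blocks have slid into the tray; then stand the tray with its blocks on the maroon sanding board. Leave the maple chute, its blocks and everything else on the bench alone.

Things in the scene. Friction and masses are not known exactly. Their poses are not given: they have to be found in the camera images.
- tray_mid (a point): open blue-painted plywood tray, 170 mm long (its x) x 120 mm wide (its y) x 75 mm tall, walls and floor 10 mm thick, about 0.24 kg, standing loose on the bench; any wall can be pinched from above, firmly, as its blocks add 0.12 kg. This point is the tray's centre, half-way up (37.5 mm above its underside, 37.5 mm below its rim); z up
- chute_walnut: fixed polished-steel feed chute on a plywood stand, holding the dark blocks; 50 mm wide, 205 mm long, sloping 36 degrees down to its own -x (roughly towards the robot). Origin on the bench straight below the middle of its lip; x back, up the slope; z up. Below the lip the room is free to 50 mm behind it, where the foot begins; its top end is 300 mm above the bench
- lip_walnut (a point): middle of the walnut chute's lower lip, 150 mm above the bench: also the hinge line, along the chute's y, of its sprung gate: a flap that closes the mouth above the hinge and a yellow paddle below, turning as one. Pressed back under the chute (its +x) by the end wall of a tray whose rim is 24 to 34 mm below the lip, the paddle lays the flap forward over the rim as a short ramp (to 31 mm in front of the lip, 11 mm lower)
- mouth_walnut (a point): point before the shut walnut flap, 25 mm in front of and 30 mm above the lip. The paddle (36 mm wide, 100 mm long) is clamped by a wing nut, at another lean on each chute: shut, it leans 32 to 66 degrees forward, tip 53 to 91 mm before and 41 to 85 mm below the lip. Blocks run only near the gate's hard stop, the wall's outer face then 2 to 30 mm behind the lip: felt as a steep rise above the spring's 1 to 3 N
- walnut_1: dark walnut block, 60 x 36 x 28 mm (x, y, z), about 40 g; origin at its centre; number 1 is the lowest in the chute, lying end to end against the gate. If they heap up under the lip, the last may wait on the ramp until the tray is drawn back and pressed in again
- walnut_2: dark walnut block as number 1, number 2 from the lip
- walnut_3: dark walnut block as number 1, number 3 from the lip
- chute_maple: a second, like chute beside it, holding light maple blocks; origin and axes as the walnut chute's; to be left alone
- maple_1: light maple block 1 in the maple chute, 60 x 36 x 28 mm; origin at its centre
- maple_2: light maple block 2 in the maple chute, 60 x 36 x 28 mm; origin at its centre
- maple_3: light maple block 3 in the maple chute, 60 x 36 x 28 mm; origin at its centre
- board_top (a point): sanding board, plywood with a maroon abrasive sheet, 260 mm (its x) x 200 mm (its y), 18 mm thick, fixed on the bench; this point is the middle of its upper face, z up
- sanding_block: cork sanding block, 110 x 65 x 26 mm, lying on the bench in front of the chutes, between tray and board; origin at the centre of its underside; bystander
- round_box: finished round lidded box, dark and reddish wood, 90 mm across, 70 mm tall with its knob; origin at the centre of its underside; bystander
- lidded_box: finished rectangular lidded box, reddish with a dark striped lid, 78 x 123 x 56 mm; origin at the centre of its underside; bystander
There are look-alikes about, which are no part of the job. Of the things like the part that bears tray_mid, leave any that is turquoise; of the rest the larger one is meant.

How it is judged:
By the outcome, as a careful person would: the job done as asked, in the order asked, and still so for the second after the job is handed in, with the robot touching nothing.
It also fails if it takes over 67 s, if anything falls off the work surface, if the arm or the gripper's body presses on something with over 40 N, if the wrist force passes 120 N, or if a joint passes its speed limit or range.

### The arm

A 7-joint arm with a two-finger parallel gripper is mounted at the origin on the work surface. World frame = base frame: x ahead of the robot, y to its left, z up, the work surface at z = 0. Lengths are in m, angles in degrees, forces in N, time in s.
With the tool pointing down it reaches from about 0.425 to 0.875 m from the base axis. Payload 4.7 kg.
Tool frame: the origin (TCP) lies at the very end of the fingers, on their centre line; the grasp point (between the pads) lies 19 mm behind it; z points along the fingers, y is the direction in which the jaws open and shut (so a half turn about z gives the same grasp; the last joint's range is limited). The gripper opens to 87 mm and grips with 3 to 60 N. Pads are 19 mm wide; open, the fingers measure 117 mm over their backs; the gripper's body (75 mm by 190 mm) begins 51 mm behind the grasp point.
Start: joints at [71.224, 18.392, -4.016, 83.108, 1.295, 78.541, -3.26], TCP at [0.218, -0.612, 0.189] pointing down, gripper open.
Joint ranges: [-163.93, 163.93], [-17.29, 119.83], [-79.2, 71.16], [3.27, 140.29], [-89.18, 269.18], [5.43, 117.66], [-154.24, 154.24]. Speed limits (degrees/s): [147.25, 147.25, 180, 180, 180, 180, 180].

### API

Orientations are given as [roll, pitch, yaw] about the fixed x, y, z axes, in that order (R = Rz(yaw) Ry(pitch) Rx(roll)).
In Python, from cell import * gives the robot as it stands.
- The arm moves only by the tool arm_command, never from a script. Its argument "targets" is a list that holds one entry, the list of rows, each a list of 7 numbers: the shift along the tool's x, y, z in m, then the turn, a rotation vector about the tool's x, y, z in degrees, then the gripper's target within -1 to 1 (shut at 1, half-way at 0, fully open at -1). In form: [[[tx, ty, tz, rx, ry, rz, claw], ...]]. A call has 1 to 10 rows; each row is the pose to reach, as a shift and turn from the pose commanded when the call began, along the tool's axes at that moment; what a row does not reach only later rows make up. A row lasts 1/10 s, in which the tool goes at most 50 mm and 8.59 degrees, less where a joint would pass 70% of its speed; a pose out of reach is approached as far as the arm can. A call with a gripper value outside its range is refused whole. The fingers move at their own pace and stop on an object; "newtons" is the grip in N (left out, the last holds). Time passes only in rows, so rows that repeat a pose let the fingers close. It gives the time, the measured TCP pose, the force and the opening at its end, in the units of the state.
- get_obs(): the state, without advancing time (a new reading comes with each control period).
- read_camera(name): name is "scene" or "side" or "wrist"; returns a dict with "img" (400x640x3 uint8, red, green, blue), "z_map" (400x640 float32, m along the optical axis (not along the pixel's ray), 0 where there is no reading), "K" (3x3 intrinsics, pixels), "origin" and "attitude" of the camera in the world. Camera axes: x right, y down, z forward; pixel columns grow to the right and rows downward; lengths in m; the calibration is good to about 2 mm. The wrist camera is an equidistant fisheye: a pixel r from the principal point sees the ray r / f radians off the axis. A picture is of the moment at which its call begins.
- sign_off(): hands the job in, once; it reports no verdict.
Trained networks look in the newest picture that a camera, given by its name, has taken for a name from the list of things; names that differ only in an ending like _2 or _b are one class to them, and where a whole thing is asked for, a point or a joint stands for the part that bears it (a point fixed in the world has none). Each returns a list of dicts, best first, with "conf" (0 to 1); they miss things now and then, are a little off and sometimes report something else, mostly with a low value. They report only what shows in the picture. A call takes as long as a camera call. They do not tell look-alikes from the thing itself.
- search_frame(thing, camera): "position" ([column, row] in pixels, amid what is visible of it).
The state is a dict: "time_s": time; "qpos": joint angles; "joint_velocities": joint speeds; "effort": joint torques, N m; "tool_pos": TCP position; "tool_rot": TCP orientation; "force": force on the tool from outside, world axes, zero at the start; "wrist_torque": the same for the moment, N m; "grip_width": finger opening in m.
Only numpy, scipy, OpenCV 4.12 (cv2) and the standard library are available. Lean on these libraries where they do the work, as an engineer would, in place of code of your own. Each camera call takes 0.05 s, during which the arm holds its last target.

## Working session

There is one attempt and no reset: what is moved stays moved. The work goes in short steps, Python scripts to look and compute and a tool call to move; the robot and the scene stay as the last step left them, time stands still between calls to the robot, and variables do not carry over. Pictures are saved under pics/ and viewed, and the job is handed in when it is done.

Besides the shell and the picture viewer there is one more tool, called after ">>>" as a command line: name --argument value ..., lists and objects as JSON in quotes. arm_command: Moves the arm, as the interface text tells. Its arguments: {"type":"object","properties":{"targets":{"type":"array","items":{"type":"array","items":{"type":"array","items":{"type":"number"}}}},"newtons":{"type":"number"}},"required":["targets"]}

```bash
mkdir -p pics; ls
python3 - <<'E'
from cell import *
import cv2,pickle
print(get_obs())
for n in ("scene","side","wrist"):
    c=read_camera(n); cv2.imwrite(f"pics/{n}0.png",c["img"][:,:,::-1]); pickle.dump(c,open(f"pics/{n}0.pkl","wb"))
    print(n,c["K"].tolist(),c["origin"],c["attitude"])
    for t in ["tray_mid","chute_walnut","lip_walnut","mouth_walnut","walnut_1","board_top","sanding_block","chute_maple"]:
        print(t,[(r["position"],round(r["conf"],2)) for r in search_frame(t,n)])
E
```

```text
pics
{'time_s': 0.0, 'qpos': array([71.22388753, 18.44069345, -4.01633912, 83.17509589,  1.29454432,
       78.54006062, -3.25863345]), 'joint_velocities': array([-0.022637  , -0.04223654, -0.06924497, -0.0340272 , -0.01862724,
       -0.07254326, -0.05837558]), 'effort': array([-1.53342253e-04, -4.91274619e+01, -4.03958475e-01, -3.12529314e+01,
       -6.37789420e-02,  4.36821766e-02,  1.80785332e-04]), 'tool_pos': array([ 0.2176258 , -0.6118311 ,  0.18814146]), 'tool_rot': array([-1.79889371e+02,  5.00524539e-03,  1.95879133e+01]), 'force': array([ 0.2752001 , -0.34823888, -0.8766304 ]), 'wrist_torque': array([-0.01489857,  0.03029952,  0.01816338]), 'grip_width': 0.08702554895274463}
scene [[427.830326137278, 0.0, 313.9407838793739], [0.0, 427.830326137278, 203.62351741700127], [0.0, 0.0, 1.0]] [1.2927507  0.2608908  0.80029795] [-127.02192789    0.28505795  107.12701739]
tray_mid [([238.6, 165.3], 0.92), ([199.4, 199.8], 0.76), ([257.5, 220.9], 0.56), ([349.3, 305.2], 0.37)]
chute_walnut [([147.0, 278.9], 0.73), ([349.0, 303.3], 0.59)]
lip_walnut [([350.6, 299.1], 0.6)]
mouth_wal
[... 539 characters left out ...]
31.6, 225.8], 0.79), ([263.3, 110.9], 0.28)]
lip_walnut [([229.7, 225.0], 0.58)]
mouth_walnut [([232.4, 224.4], 0.72)]
walnut_1 [([241.1, 204.1], 0.8), ([260.6, 214.1], 0.67), ([222.7, 185.5], 0.58)]
board_top [([275.6, 318.5], 0.62)]
sanding_block [([329.6, 237.0], 0.94)]
chute_maple [([266.8, 144.1], 0.83), ([370.1, 143.2], 0.35)]
wrist [[309.70691628693146, 0.0, 318.02455597368356], [0.0, 309.70691628693146, 205.05891479331294], [0.0, 0.0, 1.0]] [ 0.28902416 -0.58721757  0.38439845] [ 1.64179837e+02 -2.39593578e-02 -7.03887869e+01]
tray_mid [([180.9, 10.0], 0.69), ([119.9, 137.2], 0.68)]
chute_walnut []
lip_walnut []
mouth_walnut []
walnut_1 []
board_top []
sanding_block []
chute_maple []
```

View pics/scene0.png

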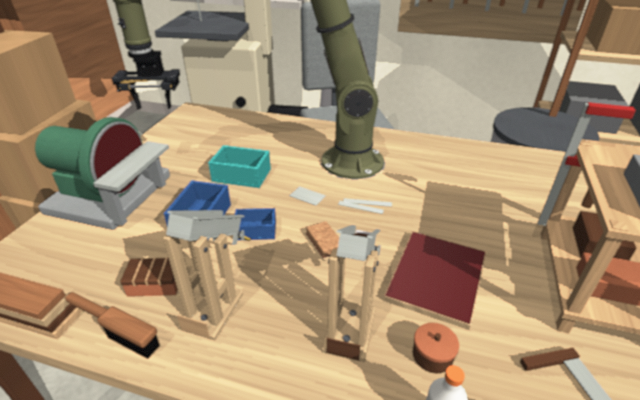

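View pics/side0.png

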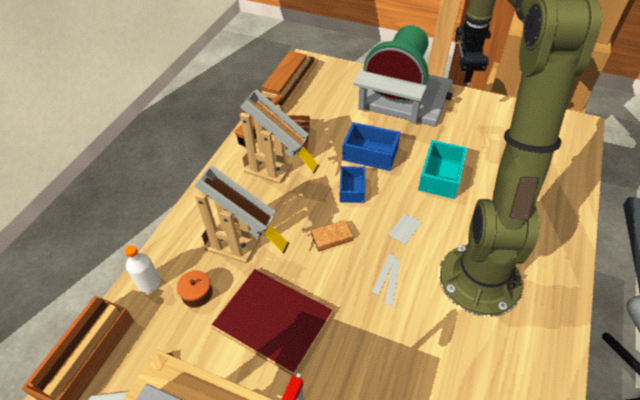

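View pics/wrist0.png

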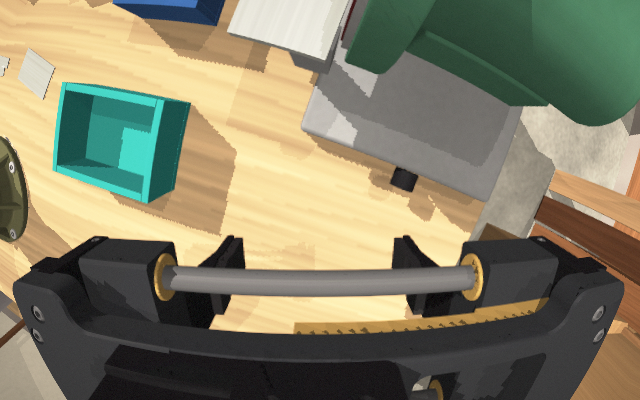

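```bash
cat > h.py <<'E'
import numpy as np,pickle,cv2
from scipy.spatial.transform import Rotation as R
def cloud(c):
    K=c["K"];z=c["z_map"];v,u=np.mgrid[:z.shape[0],:z.shape[1]]
    P=np.stack([(u-K[0,2])/K[0,0]*z,(v-K[1,2])/K[1,1]*z,z],-1)
    W=P@R.from_euler("xyz",c["attitude"],degrees=True).as_matrix().T+np.array(c["origin"])
    W[z<=0]=np.nan
    return W
def proj(c,p):
    q=(np.array(p)-c["origin"])@R.from_euler("xyz",c["attitude"],degrees=True).as_matrix()
    K=c["K"];return np.stack([K[0,0]*q[...,0]/q[...,2]+K[0,2],K[1,1]*q[...,1]/q[...,2]+K[1,2]],-1)
def load(n): return pickle.load(open(f"pics/{n}.pkl","rb"))
E
python3 - <<'E'
from h import *
for n in("side0","scene0"):
    c=load(n);W=cloud(c);im=c["img"].astype(int);np.set_printoptions(precision=4,suppress=True)
    hsv=cv2.cvtColor(c["img"],cv2.COLOR_RGB2HSV)
    def show(name,mask):
        N,l,s,ce=cv2.connectedComponentsWithStats(mask.astype(np.uint8))
        for i in range(1,N):
            if s[i,4]>60:
                w=W[l==i];w=w[~np.isnan(w[:,0])]
                if len(w): print(n,name,ce[i],s[i,4],np.percentile(w,2,axis=0),np.percentile(w,98,axis=0))
    H,S,V=hsv[...,0],hsv[...,1],hsv[...,2]
    show("blue",(H>105)&(H<125)&(S>120))
    show("yellow",(H>20)&(H<32)&(S>170))
    show("maroon",((H>165)|(H<6))&(S>120)&(V<120))
c=load("side0")["img"][:,:,::-1]
cv2.imwrite("pics/crop.png",cv2.resize(c[80:270,180:420],None,fx=3.3,fy=3.1,interpolation=cv2.INTER_CUBIC)[:600,:800])
c=load("scene0")["img"][:,:,::-1]
cv2.imwrite("pics/crop2.png",cv2.resize(c[160:370,120:400],None,fx=2.8,fy=2.8,interpolation=cv2.INTER_CUBIC))
E
```

```text
side0 blue [370.4844 145.7294] 1955 [ 0.362  -0.4141  0.0071] [ 0.5258 -0.2911  0.0789]
side0 blue [352.0823 184.0477] 838 [ 0.4018 -0.2383  0.0027] [ 0.4948 -0.1165  0.0541]
side0 yellow [307.4874 158.8151] 238 [ 0.567  -0.247   0.0019] [ 0.6484 -0.1377  0.1401]
side0 yellow [275.6677 237.8165] 316 [0.5292 0.1317 0.0775] [0.5768 0.1701 0.1401]
side0 maroon [394.5945  65.7282] 1137 [ 0.3634 -0.59    0.1681] [ 0.5385 -0.5767  0.2633]
side0 maroon [273.1361 319.2169] 6326 [0.3652 0.2356 0.0141] [0.6063 0.4268 0.0239]
scene0 blue [201.8846 197.3028] 1265 [ 0.3684 -0.4125  0.0087] [ 0.4915 -0.2968  0.0765]
scene0 blue [257.6846 222.9866] 894 [ 0.4037 -0.23    0.0055] [ 0.4951 -0.1169  0.0518]
scene0 maroon [114.4613 147.0626] 1357 [ 0.3657 -0.5855  0.1686] [ 0.5375 -0.579   0.2596]
scene0 maroon [572.1163 161.4302] 86 [0.2873 0.571  0.2624] [0.2948 0.5986 0.28  ]
scene0 maroon [443.686  277.0247] 4771 [0.3693 0.2609 0.016 ] [0.6091 0.4273 0.0218]
```

View pics/crop.png

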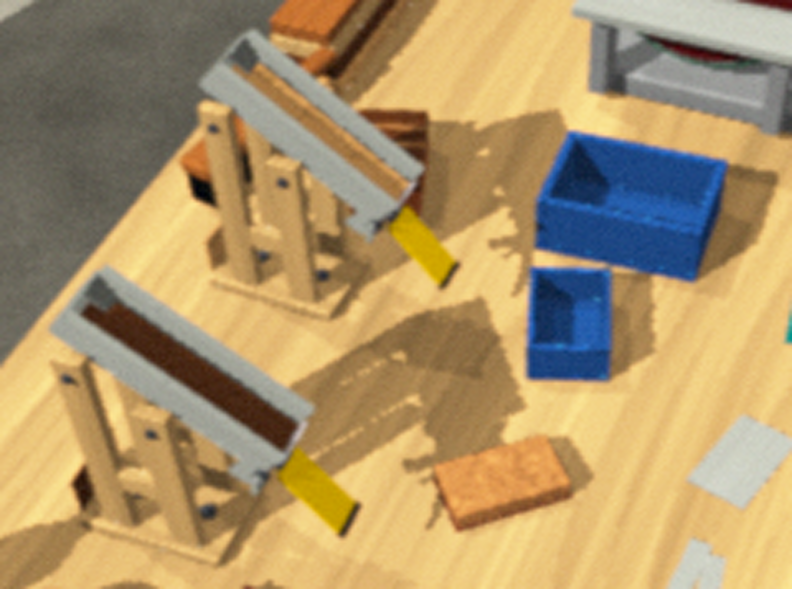

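View pics/crop2.png

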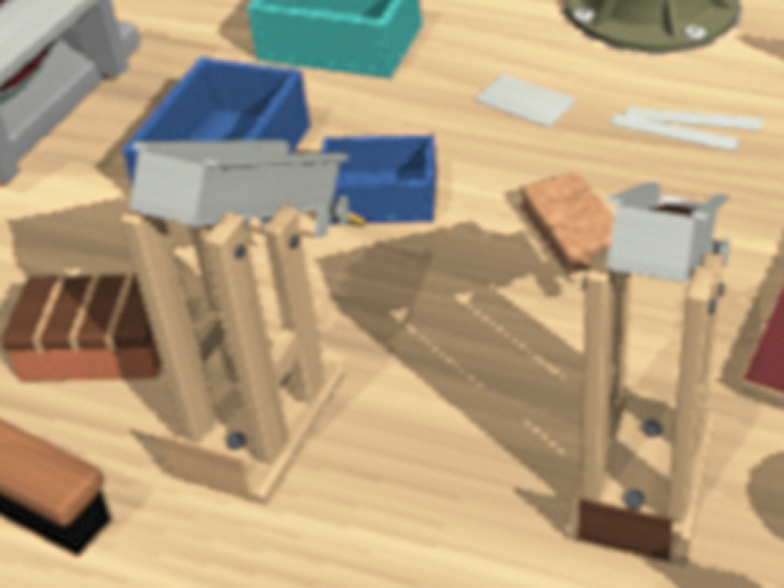

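Run:
```python
from h import *
np.set_printoptions(precision=4,suppress=True)
cs,cc=load("side0"),load("scene0")
pts=[]
for c,(u0,u1,v0,v1) in((cs,(335,405,118,172)),(cc,(160,232,178,225))):
    W=cloud(c);h=cv2.cvtColor(c["img"],cv2.COLOR_RGB2HSV)
    m=(h[...,0]>105)&(h[...,0]<125)&(h[...,1]>120);k=np.zeros_like(m);k[v0:v1,u0:u1]=1
    w=W[m&k];w=w[~np.isnan(w[:,0])];w=w[(w[:,2]>.066)&(w[:,2]<.084)];pts.append(w)
    print("rim z",np.median(w[:,2]),len(w)); r=cv2.minAreaRect(w[:,:2].astype(np.float32)*1000);print(r)
w=np.vstack(pts);r=cv2.minAreaRect(w[:,:2].astype(np.float32)*1000);print("tray both",r)
# boards
for c in(cs,cc):
    W=cloud(c);h=cv2.cvtColor(c["img"],cv2.COLOR_RGB2HSV);m=((h[...,0]>165)|(h[...,0]<6))&(h[...,1]>120)&(h[...,2]<120)
    w=W[m];w=w[(w[:,2]>.01)&(w[:,2]<.028)&(w[:,0]<.7)&(w[:,0]>.3)];print("board",cv2.minAreaRect(w[:,:2].astype(np.float32)*1000),np.median(w[:,2]))
# paddle
W=cloud(cs);h=cv2.cvtColor(cs["img"],cv2.COLOR_RGB2HSV)
m=(h[...,0]>20)&(h[...,0]<32)&(h[...,1]>170);m[:210]=0;m[260:]=0;m[:,:255]=0;m[:,300:]=0
w=W[m];w=w[w[:,2]>.05];ce=w.mean(0);U,S,V=np.linalg.svd(w-ce);print("paddle",ce,S,V)
n=V[2]*np.sign(V[2][2]);print("normal",n,"yaw",np.degrees(np.arctan2(-n[1],-n[0])),"lean",np.degrees(np.arctan2(n[2],np.hypot(n[0],n[1]))))
# chute
for c,(u0,u1,v0,v1) in((cs,(185,280,160,240)),(cc,(330,385,222,265))):
  W=cloud(c);k=np.zeros(W.shape[:2],bool);k[v0:v1,u0:u1]=1
  h=cv2.cvtColor(c["img"],cv2.COLOR_RGB2HSV);k&=(h[...,1]<60)&(W[...,2]>.15)
  w=W[k];print(len(w),np.percentile(w,[1,99],axis=0));r=cv2.minAreaRect(w[:,:2].astype(np.float32)*1000);print("chute",r)
  ce=w.mean(0);U,S,V=np.linalg.svd(w-ce);print(V,S)
# dark blocks
W=cloud(cs);h=cv2.cvtColor(cs["img"],cv2.COLOR_RGB2HSV);m=(h[...,2]<90)&(W[...,2]>.15);m[:160]=0;m[230:]=0;m[:,:185]=0;m[:,280:]=0
w=W[m];ce=w.mean(0);U,S,V=np.linalg.svd(w-ce);print("blocks",ce,S,V);print(np.percentile(w,[1,99],axis=0))
```

```text
rim z 0.07377315125847672 481
((446.40814208984375, -354.68145751953125), (169.40704345703125, 128.1669464111328), 4.522430419921875)
rim z 0.07302640946402794 339
((450.3011779785156, -354.18841552734375), (165.35015869140625, 118.49986267089844), 3.662113904953003)
tray both ((446.68695068359375, -354.72357177734375), (170.3124237060547, 127.93769836425781), 4.909855365753174)
board ((515.0007934570312, 324.78643798828125), (193.80670166015625, 311.8656005859375), 81.7689437866211) 0.018948426502192417
board ((485.79791259765625, 331.9839782714844), (189.1917724609375, 250.59950256347656), 81.83234405517578) 0.018995258694830985
paddle [0.5531 0.1523 0.11  ] [0.4054 0.1977 0.0367] [[-0.6137 -0.0318 -0.7889]
 [-0.0434  0.999  -0.0065]
 [ 0.7883  0.0302 -0.6145]]
normal [-0.7883 -0.0302  0.6145] yaw 2.1950144405703367 lean 37.91734629719137
1499 [[0.566  0.1226 0.1542]
 [0.749  0.1896 0.3034]]
chute ((657.3994140625, 159.9080810546875), (190.06243896484375, 77.74748229980469), 3.030994415283203)
[[-0.8127  0.0074 -0.5826]
 [ 0.1509  0.9685 -0.1982]
 [-0.5627  0.249   0.7882]] [2.4778 0.9743 0.5422]
1075 [[0.5675 0.1268 0.1539]
 [0.7559 0.1887 0.3044]]
chute ((661.473876953125, 160.97323608398438), (194.29820251464844, 75.65583038330078), 0.4523623585700989)
[[ 0.8264  0.0053  0.5631]
 [ 0.1439  0.9647 -0.2204]
 [-0.5444  0.2631  0.7965]] [2.2612 0.6241 0.438 ]
blocks [0.6559 0.1501 0.2322] [1.5551 0.2846 0.193 ] [[-0.8375  0.0144 -0.5462]
 [-0.0281  0.9972  0.0693]
 [-0.5457 -0.0734  0.8348]]
[[0.5755 0.1324 0.1751]
 [0.7426 0.1678 0.2837]]
```

>>> arm_command --targets '[[[0.04,-0.03,-0.03,0,0,0,-1],[0.08,-0.06,-0.03,0,0,-8,-1],[0.12,-0.095,-0.03,0,0,-16,-1],[0.155,-0.13,-0.03,0,0,-24,-1],[0.19,-0.16,-0.03,0,0,-32,-1],[0.21,-0.175,-0.03,0,0,-40,-1],[0.225,-0.187,-0.03,0,0,-48,-1],[0.225,-0.187,-0.03,0,0,-56,-1],[0.225,-0.187,-0.03,0,0,-64,-1],[0.225,-0.187,-0.03,0,0,-72,-1]]]'

```text
time_s: 2.35
tool_pos: [0.3673, -0.3606, 0.2195]
tool_rot: [180.0, 0.0, 91.9]
force: [-0.4, -0.2, 0.4]
grip_width: 0.0868
```

>>> arm_command --targets '[[[0,0,0,0,0,-1.5,-1],[0,0,0,0,0,-2.5,-1]]]'

```text
time_s: 2.55
tool_pos: [0.3672, -0.3608, 0.2193]
tool_rot: [180.0, 0.0, 94.0]
force: [-0.3, -0.1, -0.5]
grip_width: 0.0869
```

Run:
```python
from cell import *
import cv2,pickle
o=get_obs();print(o["time_s"],o["tool_pos"],o["tool_rot"],o["force"],o["qpos"])
c=read_camera("wrist"); cv2.imwrite("pics/wrist1.png",c["img"][:,:,::-1]); pickle.dump(c,open("pics/wrist1.pkl","wb"));print(c["origin"],c["attitude"])
```

```text
2.55 [ 0.36715204 -0.36083062  0.21934025] [1.79993880e+02 1.05481948e-02 9.39954722e+01] [-0.31227253 -0.05371119 -0.54819049] [ 59.4056425    1.88389754 -18.20997354  98.94990819   0.60228476
  79.24926406  45.08810459]
[ 0.36257472 -0.28604441  0.41443   ] [ 1.64123349e+02 -4.83435144e-02  4.02395563e+00]
```

View pics/wrist1.png

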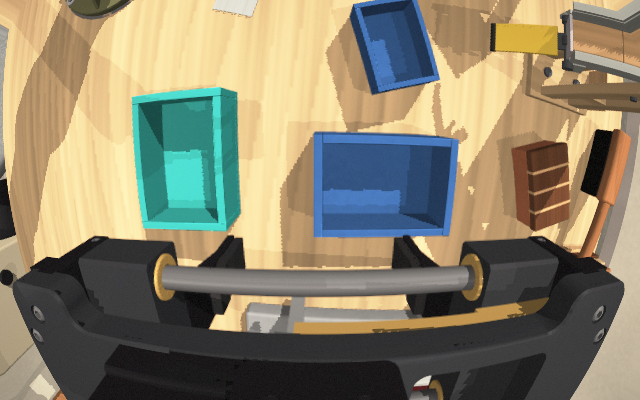

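```bash
cat >> h.py <<'E'
def fray(c,uv):
    K=c["K"];d=(np.array(uv,float)-[K[0,2],K[1,2]])/K[0,0];r=np.hypot(*d.T)[...,None] if d.ndim>1 else np.hypot(*d)
    v=np.concatenate([d/np.maximum(r,1e-9)*np.sin(r),np.cos(r)*np.ones_like(r)],-1)
    return v@R.from_euler("xyz",c["attitude"],degrees=True).as_matrix().T
def onplane(c,uv,z):
    v=fray(c,uv);o=np.array(c["origin"]);return o+v*((z-o[2])/v[...,2:3])
def fproj(c,p):
    q=(np.array(p)-c["origin"])@R.from_euler("xyz",c["attitude"],degrees=True).as_matrix()
    r=np.arctan2(np.hypot(q[...,0],q[...,1]),q[...,2]);s=c["K"][0,0]*r/np.hypot(q[...,0],q[...,1])
    return q[...,:2]*s[...,None]+[c["K"][0,2],c["K"][1,2]]
E
python3 - <<'E'
from h import *
np.set_printoptions(precision=4,suppress=True)
c=load("wrist1")
im=c["img"];h=cv2.cvtColor(im,cv2.COLOR_RGB2HSV)
cv2.imwrite("pics/w1c.png",cv2.resize(im[110:260,290:480,::-1],None,fx=4,fy=4,interpolation=cv2.INTER_CUBIC))
p=onplane(c,[(316,133),(458,140),(448,237),(314,235)],.0745);print(p)
for a in range(4): d=p[(a+1)%4]-p[a];print(np.linalg.norm(d),np.degrees(np.arctan2(d[1],d[0])))
print(p.mean(0), c["z_map"][300:,:].mean(), c["z_map"][185,390])
E
```

```text
[[ 0.3617 -0.3013  0.0745]
 [ 0.5275 -0.2921  0.0745]
 [ 0.5357 -0.4127  0.0745]
 [ 0.3675 -0.4194  0.0745]]
0.16602186253413276 3.1758476442474066
0.12091946521574498 -86.1278869152382
0.16829586190904125 -177.7341661375255
0.11824024560483935 92.7962415715604
[ 0.4481 -0.3563  0.0745] 0.21503323 0.41311234
```

View pics/w1c.png

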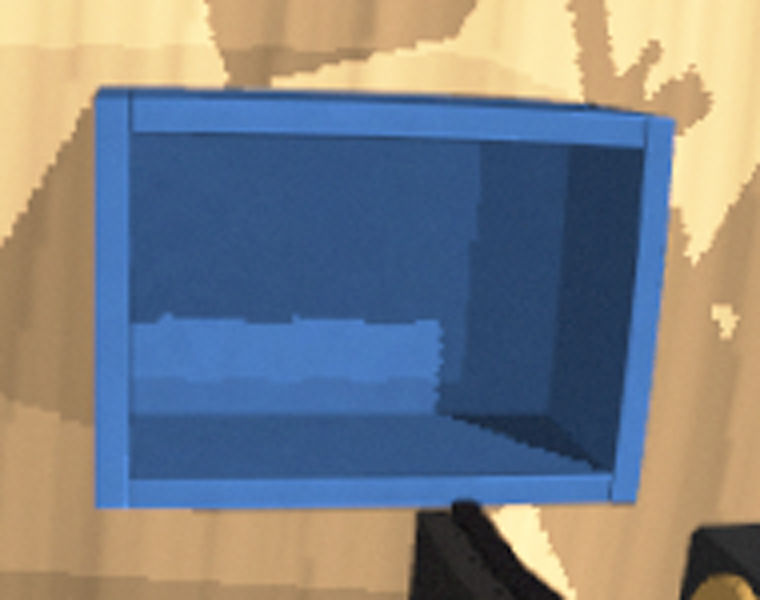

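>>> arm_command --targets '[[[0,0.001,0.04,0,0,0,-1],[0,0.001,0.08,0,0,0,-1],[0,0.001,0.12,0,0,0,-1],[0,0.001,0.15,0,0,0,-1],[0,0.001,0.165,0,0,0,-1],[0,0.001,0.171,0,0,0,-1],[0,0.001,0.171,0,0,0,-1]]]'

```text
time_s: 3.3
tool_pos: [0.3679, -0.3605, 0.0478]
tool_rot: [-180.0, -0.1, 94.0]
force: [0.4, 0.1, 0.2]
grip_width: 0.0871
```

>>> arm_command --targets '[[[0,0,0,0,0,0,1],[0,0,0,0,0,0,1],[0,0,0,0,0,0,1],[0,0,0,0,0,0,1],[0,0,0,0,0,0,1],[0,0,0,0,0,0,1],[0,0,0,0,0,0,1],[0,0,0,0,0,0,1]]]' --newtons 55

```text
time_s: 4.1
tool_pos: [0.3681, -0.3607, 0.0482]
tool_rot: [-180.0, 0.0, 94.1]
force: [-0.0, 0.5, -0.4]
grip_width: 0.0308
```

>>> arm_command --targets '[[[0,0,0,0,0,0,1],[0,0,0,0,0,0,1],[0,0,0,0,0,0,1],[0,0,0,0,0,0,1],[0,0,0,0,0,0,1],[0,0,0,0,0,0,1]]]'

```text
time_s: 4.7
tool_pos: [0.3682, -0.3608, 0.0483]
tool_rot: [-180.0, 0.0, 94.1]
force: [0.3, 0.5, -0.8]
grip_width: 0.0007
```

```bash
cat > snap.py <<'E'
from cell import *
import cv2,pickle,sys
tag=sys.argv[1]
o=get_obs();print(o["time_s"],o["tool_pos"].round(4),o["tool_rot"].round(2),o["force"].round(2),o["wrist_torque"].round(3),o["grip_width"])
for n in sys.argv[2:]:
    c=read_camera(n); cv2.imwrite(f"pics/{n}{tag}.png",c["img"][:,:,::-1]); pickle.dump(c,open(f"pics/{n}{tag}.pkl","wb"))
E
python3 snap.py 2 wrist side
```

```text
4.7 [ 0.3682 -0.3608  0.0483] [-180.      0.     94.08] [ 0.33  0.51 -0.83] [-0.021 -0.107 -0.022] 0.0006669614105745568
```

View pics/wrist2.png

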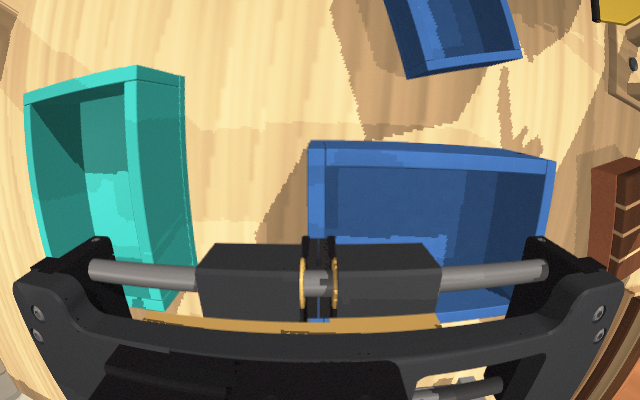

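View pics/side2.png

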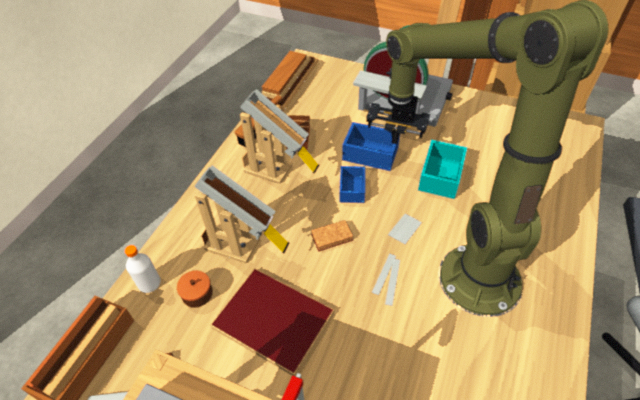

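>>> arm_command --targets '[[[0,0,-0.005,0,0,0,1],[0,0,-0.012,0,0,0,1],[0,0,-0.02,0,0,0,1],[0,0,-0.02,0,0,0,1]]]'

```text
time_s: 5.2
tool_pos: [0.3691, -0.3617, 0.07]
tool_rot: [179.9, 0.1, 94.1]
force: [0.7, 0.5, 1.5]
grip_width: 0.0004
```

```bash
python3 snap.py 3 wrist scene
python3 - <<'E'
import cv2
a=cv2.imread("pics/wrist3.png");b=cv2.imread("pics/scene3.png")
cv2.imwrite("pics/m3.png",cv2.resize(cv2.hconcat([a[120:340,250:470],b[140:260,150:270].repeat(2,0).repeat(2,1)[:220,:240]]),None,fx=1.7,fy=1.7))
E
```

```text
5.2 [ 0.3691 -0.3617  0.07  ] [1.7989e+02 1.4000e-01 9.4080e+01] [0.74 0.5  1.51] [-0.008 -0.131  0.048] 0.00042220655991502234
```

View pics/m3.png

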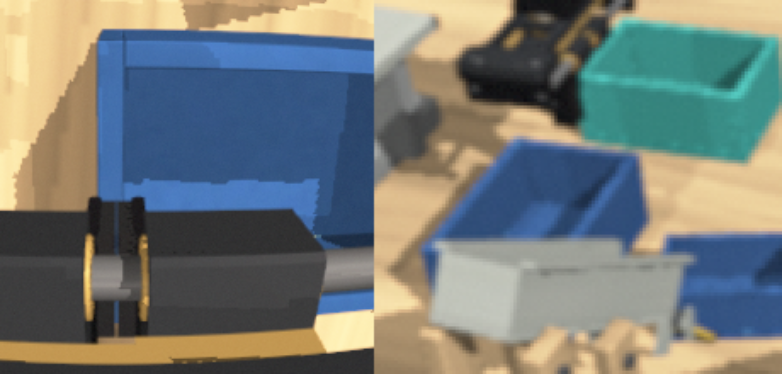

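Run:
```python
from h import *
np.set_printoptions(precision=4,suppress=True)
for n in("wrist1","wrist2","wrist3"):
    c=load(n);print(n,c["origin"],c["attitude"])
c=load("wrist2");print("TCP px",fproj(c,np.array([[.3682,-.3608,.0483],[.3682,-.3608,.0673],[.3682,-.3608,.075],[.36,-.36,.12]])))
c3=load("wrist3");print("TCP px3",fproj(c3,np.array([[.3691,-.3617,.07],[.3691,-.3617,.09],[.3691,-.3617,.12]])))
print(onplane(c,[(308,141),(555,160)],.0745))
s=load("scene3")["img"][:,:,::-1];cv2.imwrite("pics/s3.png",cv2.resize(s[120:260,140:300],None,fx=4.5,fy=4.2,interpolation=cv2.INTER_CUBIC))
s=load("side2")["img"][:,:,::-1];cv2.imwrite("pics/s2.png",cv2.resize(s[60:200,320:480],None,fx=4.5,fy=4.2,interpolation=cv2.INTER_CUBIC))
```

```text
wrist1 [ 0.3626 -0.286   0.4144] [164.1233  -0.0483   4.024 ]
wrist2 [ 0.3635 -0.286   0.2434] [164.1315  -0.0415   4.1112]
wrist3 [ 0.3641 -0.2865  0.2649] [163.9931  -0.151    4.1091]
TCP px [[316.8365 232.8995]
 [316.7478 243.9325]
 [316.7073 249.0016]
 [298.7021 285.7282]]
TCP px3 [[316.7225 232.8258]
 [316.6799 244.5571]
 [316.6014 267.0837]]
[[ 0.359  -0.2982  0.0745]
 [ 0.5262 -0.2904  0.0745]]
```

View pics/s3.png

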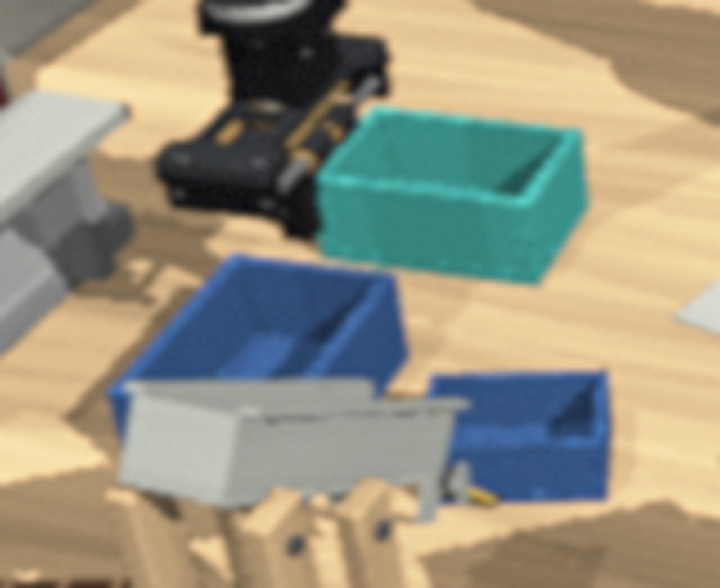

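View pics/s2.png

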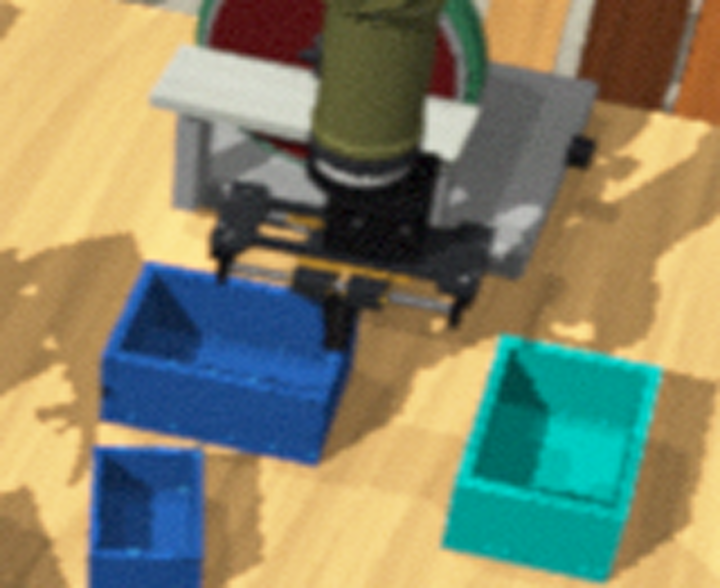

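Run:
```python
from h import *
np.set_printoptions(precision=4,suppress=True)
c=load("scene3");p=proj(c,[[.3691,-.3617,.07],[.3691,-.3617,.075],[.368,-.3605,.0745]]);print(p,(p-[140,120])*[4.5,4.2])
c2=load("side2");p=proj(c2,[[.3682,-.3608,.0483],[.3682,-.3608,.0745]]);print(p,(p-[320,60])*[4.5,4.2])
for c,n in((c,'scene'),(c2,'side')):
    W=cloud(c);h=cv2.cvtColor(c["img"],cv2.COLOR_RGB2HSV)
    m=(h[...,2]<45)&(W[...,1]<-.25)&(W[...,1]>-.45)&(W[...,0]<.5)&(W[...,0]>.2)&(W[...,2]>.02)&(W[...,2]<.3)
    w=W[m];i=np.argsort(w[:,2])[:15];print(n,w[i])
```

```text
[[208.1813 184.5691]
 [207.926  183.1994]
 [208.4849 183.204 ]] [[306.8158 271.1902]
 [305.6669 265.4376]
 [308.182  265.457 ]]
[[393.7802 148.9166]
 [394.5222 143.2423]] [[332.0108 373.4497]
 [335.3499 349.6177]]
scene [[ 0.3765 -0.3615  0.1091]
 [ 0.3788 -0.3504  0.1092]
 [ 0.3745 -0.3526  0.1095]
 [ 0.378  -0.3639  0.1096]
 [ 0.377  -0.3577  0.1102]
 [ 0.3783 -0.3535  0.1117]
 [ 0.3668 -0.3497  0.1123]
 [ 0.376  -0.3611  0.1124]
 [ 0.3734 -0.3494  0.113 ]
 [ 0.3788 -0.3627  0.1139]
 [ 0.3654 -0.3534  0.1143]
 [ 0.3711 -0.3502  0.1149]
 [ 0.3793 -0.3555  0.1155]
 [ 0.3731 -0.3523  0.1157]
 [ 0.3765 -0.3636  0.1158]]
side [[ 0.3661 -0.356   0.0851]
 [ 0.3718 -0.3517  0.087 ]
 [ 0.3686 -0.3518  0.088 ]
 [ 0.3624 -0.3538  0.0883]
 [ 0.3738 -0.357   0.0906]
 [ 0.3724 -0.3521  0.0909]
 [ 0.3662 -0.3541  0.0912]
 [ 0.3689 -0.3512  0.0929]
 [ 0.3743 -0.3457  0.0959]
 [ 0.362  -0.3497  0.0966]
 [ 0.3662 -0.3519  0.0977]
 [ 0.3687 -0.3486  0.0997]
 [ 0.367  -0.3538  0.1002]
 [ 0.3626 -0.3504  0.1002]
 [ 0.3595 -0.3514  0.1005]]
```

```bash
python3 - <<'E'
from h import *
np.set_printoptions(precision=4,suppress=True)
for n in("wrist2","wrist3","wrist1"):
    c=load(n);Z=c["z_map"]
    Rm=R.from_euler("xyz",c["attitude"],degrees=True).as_matrix()
    uvs=[(305,240),(311,238),(311,245),(330,238),(330,245),(330,260),(340,250),(315,150),(315,200),(312,220)] if n!="wrist1" else [(225,245),(235,240),(232,260),(400,240),(405,250),(320,180),(316,180)]
    v=fray(c,uvs)
    for uv,d in zip(uvs,v):
        z=Z[uv[1],uv[0]];zc=d@Rm[:,2];print(n,uv,z,np.array(c["origin"])+d*z/zc)
E
cd pics; python3 -c "
import cv2
a=cv2.imread('wrist2.png');cv2.imwrite('w2c.png',cv2.resize(a[210:330,270:370],None,fx=6,fy=5,interpolation=cv2.INTER_CUBIC))"
```

```text
wrist2 (305, 240) 0.1674606 [ 0.3611 -0.3504  0.0875]
wrist2 (311, 238) 0.17192125 [ 0.3643 -0.3508  0.083 ]
wrist2 (311, 245) 0.16466723 [ 0.3645 -0.3517  0.0908]
wrist2 (330, 238) 0.16774806 [ 0.3746 -0.3485  0.0869]
wrist2 (330, 245) 0.16071981 [ 0.3744 -0.3494  0.0945]
wrist2 (330, 260) 0.14631608 [ 0.374  -0.3507  0.1098]
wrist2 (340, 250) 0.08908524 [ 0.3725 -0.3223  0.1612]
wrist2 (315, 150) 0.1669178 [ 0.3632 -0.3029  0.0746]
wrist2 (315, 200) 0.17370886 [ 0.3651 -0.3308  0.0755]
wrist2 (312, 220) 0.17789839 [ 0.3642 -0.343   0.0746]
wrist3 (305, 240) 0.16715674 [ 0.362  -0.3511  0.1095]
wrist3 (311, 238) 0.1719458 [ 0.3652 -0.3516  0.1047]
wrist3 (311, 245) 0.16422553 [ 0.3654 -0.3523  0.113 ]
wrist3 (330, 238) 0.167492 [ 0.3755 -0.3492  0.1089]
wrist3 (330, 245) 0.16006035 [ 0.3753 -0.3499  0.1168]
wrist3 (330, 260) 0.14545429 [ 0.3748 -0.3511  0.1323]
wrist3 (340, 250) 0.08853862 [ 0.3732 -0.3228  0.1834]
wrist3 (315, 150) 0.1869121 [ 0.3641 -0.3058  0.076 ]
wrist3 (315, 200) 0.1973604 [ 0.3663 -0.3378  0.0743]
wrist3 (312, 220) 0.20125993 [ 0.3653 -0.3514  0.0742]
wrist1 (225, 245) 0.160107 [ 0.3175 -0.3538  0.2662]
wrist1 (235, 240) 0.16903402 [ 0.3208 -0.3543  0.2572]
wrist1 (232, 260) 0.15035972 [ 0.3242 -0.3567  0.2773]
wrist1 (400, 240) 0.1696116 [ 0.4134 -0.348   0.2567]
wrist1 (405, 250) 0.15482922 [ 0.4121 -0.3474  0.2719]
wrist1 (320, 180) 0.3457731 [ 0.3698 -0.3533  0.0742]
wrist1 (316, 180) 0.34610575 [ 0.3653 -0.3537  0.0738]
```

View pics/w2c.png

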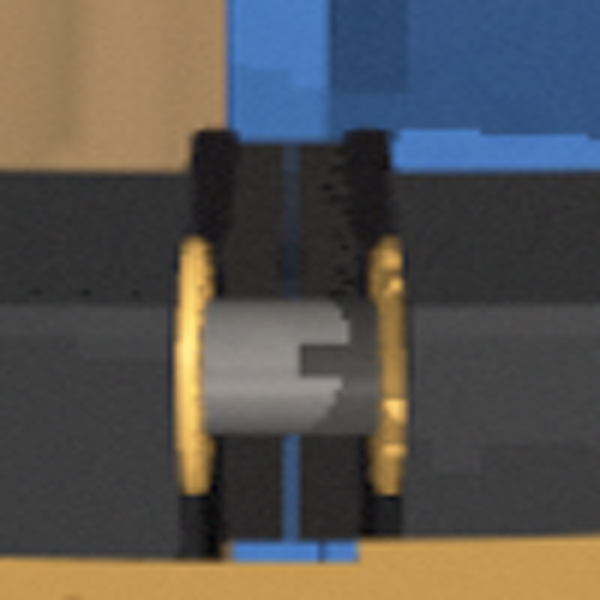

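>>> arm_command --targets '[[[0,-0.001,0,0,0,0,-0.3],[0,-0.001,0,0,0,0,-0.3],[0,-0.001,0,0,0,0,-0.3],[0,-0.001,0,0,0,0,-0.3],[0,-0.001,0,0,0,0,-0.3],[0,-0.001,0,0,0,0,-0.3]]]'

```text
time_s: 5.9
tool_pos: [0.3671, -0.3608, 0.0682]
tool_rot: [-180.0, 0.0, 94.1]
force: [0.0, 0.7, -0.1]
grip_width: 0.0402
```

>>> arm_command --targets '[[[0,0,0.01,0,0,0,-0.3],[0,0,0.02,0,0,0,-0.3],[0,0,0.03,0,0,0,-0.3]]]'

```text
time_s: 6.2
tool_pos: [0.3668, -0.3605, 0.037]
tool_rot: [-180.0, -0.0, 94.1]
force: [-0.2, 0.2, -0.9]
grip_width: 0.0553
```

>>> arm_command --targets '[[[0,-0.001,0.008,0,0,0,-0.3],[0,-0.001,0.016,0,0,0,-0.3],[0,-0.001,0.023,0,0,0,-0.3],[0,-0.001,0.023,0,0,0,0.6],[0,-0.001,0.023,0,0,0,1],[0,-0.001,0.023,0,0,0,1],[0,-0.001,0.023,0,0,0,1],[0,-0.001,0.023,0,0,0,1],[0,-0.001,0.023,0,0,0,1],[0,-0.001,0.023,0,0,0,1]]]'

```text
time_s: 7.2
tool_pos: [0.3663, -0.361, 0.0154]
tool_rot: [180.0, 0.0, 94.1]
force: [0.1, -0.2, -0.3]
grip_width: 0.0097
```

```bash
python3 snap.py 4 wrist
```

```text
7.2 [ 0.3663 -0.361   0.0154] [1.7998e+02 2.0000e-02 9.4080e+01] [ 0.07 -0.25 -0.26] [ 0.077 -0.038 -0.052] 0.009710238132228826
```

View pics/wrist4.png

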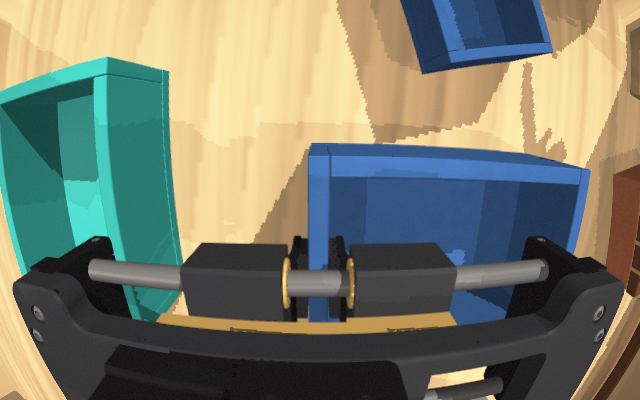

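>>> arm_command --targets '[[[0,0,-0.01,0,0,0,1],[0,0,-0.03,0,0,0,1],[0,0,-0.05,0,0,0,1],[0,0,-0.08,0,0,0,1],[0,0,-0.11,0,0,0,1],[0,0,-0.14,0,0,0,1],[0,0,-0.17,0,0,0,1],[0,0,-0.2,0,0,0,1],[0,0,-0.22,0,0,0,1],[0,0,-0.22,0,0,0,1]]]' --newtons 60

```text
time_s: 8.25
tool_pos: [0.3673, -0.3619, 0.2386]
tool_rot: [179.8, 0.3, 94.1]
force: [0.7, -0.1, -3.0]
grip_width: 0.0096
```

```bash
python3 snap.py 5 wrist side
python3 - <<'E'
from h import *
np.set_printoptions(precision=4,suppress=True)
c=load("side0");W=cloud(c);h=cv2.cvtColor(c["img"],cv2.COLOR_RGB2HSV)
m=(h[...,0]>20)&(h[...,0]<32)&(h[...,1]>170);m[:140]=0;m[180:]=0;m[:,:290]=0;m[:,330:]=0
w=W[m];w=w[w[:,2]>.05];ce=w.mean(0);U,S,V=np.linalg.svd(w-ce);print("maple paddle",ce,V[0],V[1],np.percentile(w,[0,100],axis=0))
c=load("wrist5");Z=c["z_map"];Rm=R.from_euler("xyz",c["attitude"],degrees=True).as_matrix()
# tray blue points
v,u=np.mgrid[:400,:640];hh=cv2.cvtColor(c["img"],cv2.COLOR_RGB2HSV)
m=(hh[...,0]>105)&(hh[...,0]<125)&(hh[...,1]>100)&(u>290)
uv=np.stack([u[m],v[m]],-1);d=fray(c,uv);P=c["origin"]+d*(Z[m]/(d@Rm[:,2]))[:,None]
k=P[:,2]>.2;P=P[k];uv=uv[k];print(len(P),np.percentile(P,[1,50,99],axis=0))
t=P[P[:,2]>np.percentile(P[:,2],99)-.012];A=np.c_[t[:,:2],np.ones(len(t))];s=np.linalg.lstsq(A,t[:,2],rcond=None)[0];print("rim plane",s, s@[.45,-.35,1]);print(np.percentile(t,[1,99],axis=0))
E
```

```text
8.25 [ 0.3673 -0.3619  0.2386] [179.81   0.26  94.09] [ 0.73 -0.15 -3.05] [-0.088  0.124  0.001] 0.00961813843284217
maple paddle [ 0.5921 -0.1561  0.1113] [-0.6376  0.0151 -0.7702] [0.0038 0.9999 0.0164] [[ 0.5661 -0.1787  0.0773]
 [ 0.6197 -0.136   0.1459]]
30365 [[ 0.3618 -0.4054  0.2315]
 [ 0.4498 -0.3319  0.251 ]
 [ 0.5259 -0.2924  0.2992]]
rim plane [-0.0631  0.1395  0.3701] 0.2928898522232736
[[ 0.3606 -0.3866  0.2887]
 [ 0.5281 -0.2863  0.4334]]
```

View pics/side5.png

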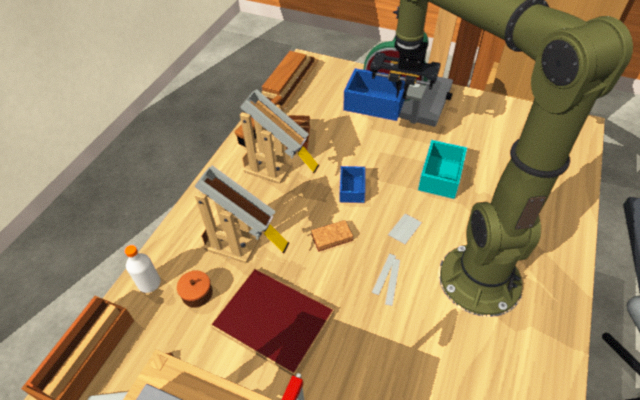

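>>> arm_command --targets '[[[0.02,0.008,0,0,0,0,1],[0.06,0.023,0,0,0,0,1],[0.105,0.04,0,0,0,0,1],[0.15,0.057,0,0,0,2,1],[0.195,0.075,0,0,0,4,1],[0.235,0.09,0,0,0,6,1],[0.275,0.1,0,0,0,8,1],[0.315,0.106,0,0,0,10,1],[0.35,0.11,0,0,0,11,1],[0.375,0.11,0,0,0,12,1]]]'

```text
time_s: 9.35
tool_pos: [0.4477, 0.0241, 0.2333]
tool_rot: [-179.8, -0.0, 82.2]
force: [0.2, 0.4, -2.7]
grip_width: 0.0093
```

```bash
cat > go.py <<'E'
from cell import *
import numpy as np,sys
from scipy.spatial.transform import Rotation as R
def rel(pos,yaw,o=None):
    o=o or get_obs();Rm=R.from_euler("xyz",o["tool_rot"],degrees=True);Rt=R.from_euler("xyz",[180,0,yaw],degrees=True)
    return Rm.inv().apply(np.array(pos)-o["tool_pos"]).round(4),(Rm.inv()*Rt).as_rotvec(degrees=True).round(2)
if __name__=="__main__":
    o=get_obs();print(o["time_s"],o["tool_pos"].round(4),o["tool_rot"].round(2),o["force"].round(2),o["qpos"].round(1))
    a=list(map(float,sys.argv[1:]))
    for i in range(0,len(a),4): print(a[i:i+4],*rel(a[i:i+3],a[i+3]))
E
python3 go.py .42 .15 .236 72 .345 .26 .236 62 .345 .26 .062 62; python3 snap.py 6 wrist
```

```text
9.35 [0.4477 0.0241 0.2333] [-1.798e+02 -4.000e-02  8.223e+01] [ 0.25  0.41 -2.67] [ 41.6  -7.9 -43.2 104.6  -5.5  81.4  -8.2]
[0.42, 0.15, 0.236, 72.0] [ 0.121  -0.0445 -0.0024] [-0.2  -0.03 10.23]
[0.345, 0.26, 0.236, 62.0] [ 0.2198 -0.1337 -0.0021] [-2.000e-01 -1.000e-02  2.023e+01]
[0.345, 0.26, 0.062, 62.0] [ 0.2197 -0.1331  0.1719] [-2.000e-01 -1.000e-02  2.023e+01]
9.35 [0.4477 0.0241 0.2333] [-1.798e+02 -4.000e-02  8.223e+01] [ 0.25  0.41 -2.67] [-0.02   0.116  0.013] 0.009289044972472939
```

View pics/wrist6.png

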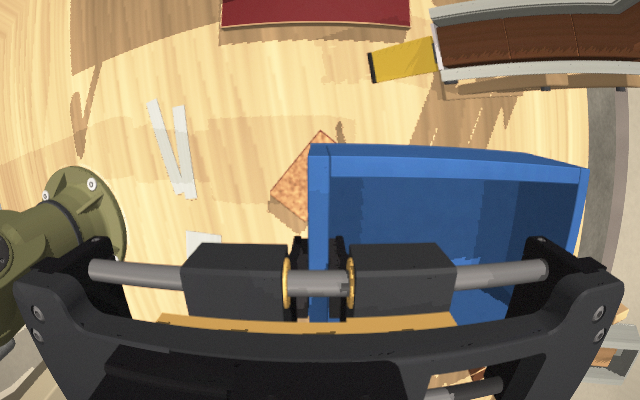

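Run:
```python
from h import *
np.set_printoptions(precision=4,suppress=True)
c=load("wrist6");Z=c["z_map"];Rm=R.from_euler("xyz",c["attitude"],degrees=True).as_matrix()
v,u=np.mgrid[:400,:640];hh=cv2.cvtColor(c["img"],cv2.COLOR_RGB2HSV)
def P(m):
    d=fray(c,np.stack([u[m],v[m]],-1));return c["origin"]+d*(Z[m]/(d@Rm[:,2]))[:,None]
m=(hh[...,0]>20)&(hh[...,0]<32)&(hh[...,1]>170)&(v<90)&(u>360)&(u<445)
w=P(m);w=w[w[:,2]>.05];ce=w.mean(0);U,S,V=np.linalg.svd(w-ce);print("paddle",ce,S);print(V);print(np.percentile(w,[1,99],axis=0))
m=(hh[...,1]<60)&(u>430)&(u<640)&(v<90);w=P(m);w=w[(w[:,2]>.14)&(w[:,1]>.1)];print("steel",len(w),np.percentile(w,[1,99],axis=0))
m=(hh[...,2]<110)&(hh[...,1]>100)&(u>435)&(v<75)&(v>5);w=P(m);w=w[(w[:,2]>.15)];ce=w.mean(0);U,S,V=np.linalg.svd(w-ce);print("blocks",ce,V,np.percentile(w,[1,99],axis=0))
cv2.imwrite("pics/w6c.png",cv2.resize(c["img"][0:110,350:640,::-1],None,fx=2.7,fy=4,interpolation=cv2.INTER_CUBIC))
```

```text
paddle [0.5545 0.1516 0.1123] [1.0966 0.5293 0.4292]
[[-0.4287  0.038  -0.9027]
 [ 0.7481  0.5751 -0.3311]
 [ 0.5065 -0.8172 -0.275 ]]
[[0.5291 0.1345 0.0791]
 [0.5773 0.1692 0.1399]]
steel 6238 [[0.5647 0.1206 0.1544]
 [0.7388 0.1926 0.2811]]
blocks [0.6451 0.1539 0.2262] [[-0.8329 -0.0525 -0.5509]
 [ 0.5166  0.2835 -0.8079]
 [-0.1986  0.9575  0.209 ]] [[0.5719 0.1353 0.1729]
 [0.7379 0.1824 0.2755]]
```

View pics/w6c.png

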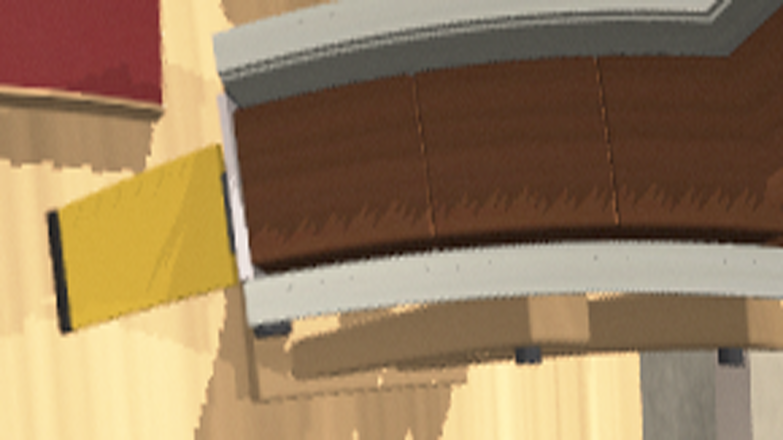

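>>> arm_command --targets '[[[0.03,-0.008,0,0,0,2,1],[0.07,-0.02,0,0,0,5,1],[0.105,-0.035,0,0,0,8,1],[0.135,-0.055,0,0,0,11,1],[0.165,-0.08,0,0,0,14,1],[0.195,-0.11,0,0,0,17,1],[0.22,-0.133,0,0,0,20,1],[0.22,-0.133,0,0,0,20,1]]]'

```text
time_s: 10.2
tool_pos: [0.3437, 0.2613, 0.2339]
tool_rot: [-179.9, 0.1, 62.5]
force: [0.6, 0.2, -3.2]
grip_width: 0.0097
```

```bash
python3 go.py .345 .26 .236 62 .345 .26 .062 62; python3 snap.py 7 wrist
```

```text
10.2 [0.3437 0.2613 0.2339] [-1.7989e+02  9.0000e-02  6.2510e+01] [ 0.6   0.21 -3.21] [ 30.1 -16.  -58.5 106.1 -13.7  82.8 -53.1]
[0.345, 0.26, 0.236, 62.0] [-0.0005  0.0018 -0.0021] [-0.11  0.09  0.51]
[0.345, 0.26, 0.062, 62.0] [-0.0003  0.0021  0.1719] [-0.11  0.09  0.51]
10.2 [0.3437 0.2613 0.2339] [-1.7989e+02  9.0000e-02  6.2510e+01] [ 0.6   0.21 -3.21] [0.108 0.076 0.007] 0.009742954915119931
```

View pics/wrist7.png

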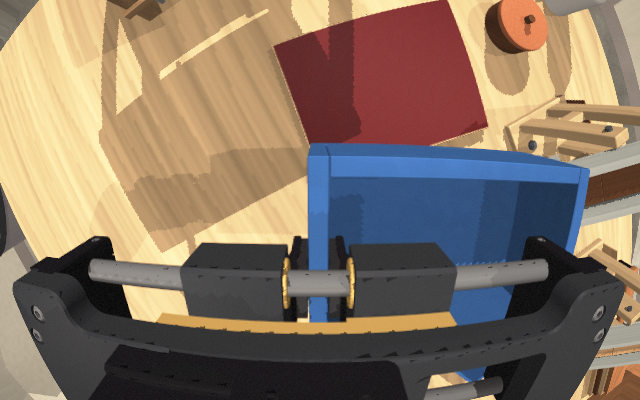

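```bash
cat >> h.py <<'E'
def wpt(c,uvs):
    Rm=R.from_euler("xyz",c["attitude"],degrees=True).as_matrix();o=[]
    for uv in uvs:
        d=fray(c,uv);o.append(np.array(c["origin"])+d*c["z_map"][uv[1],uv[0]]/(d@Rm[:,2]))
    return np.array(o)
E
python3 - <<'E'
from h import *
np.set_printoptions(precision=4,suppress=True)
for n,tz in(("wrist5",.2386),("wrist7",.2339),("wrist4",.0154)):
    p=wpt(load(n),[(318,165),(318,200),(318,225),(400,162),(400,168),(480,165),(520,168),(560,174),(580,185),(575,215)]);print(n);print(np.c_[p,p[:,2]-tz])
c=load("wrist7");b=onplane(c,[(275,45),(447,0),(487,124),(312,146)],.019);print("board",b)
for a in range(3): d=b[a+1]-b[a];print(np.linalg.norm(d),np.degrees(np.arctan2(d[1],d[0])))
E
```

```text
Traceback (most recent call last):
  File "h.py", line 26, in wpt
    d=fray(c,uv);o.append(np.array(c["origin"])+d*c["z_map"][uv[1],uv[0]]/(d@Rm[:,2]))
  File "h.py", line 15, in fray
    v=np.concatenate([d/np.maximum(r,1e-9)*np.sin(r),np.cos(r)*np.ones_like(r)],-1)
ValueError: all the input arrays must have same number of dimensions, but the array at index 0 has 1 dimension(s) and the array at index 1 has 0 dimension(s)
```

```bash
sed -i 's/d=fray(c,uv);o/d=fray(c,[uv])[0];o/' h.py
python3 - <<'E'
from h import *
np.set_printoptions(precision=4,suppress=True)
for n,tz in(("wrist5",.2386),("wrist7",.2339),("wrist4",.0154)):
    p=wpt(load(n),[(318,165),(318,200),(318,225),(400,162),(400,168),(480,165),(520,168),(560,174),(580,185),(575,215)]);print(n);print(np.c_[p,p[:,2]-tz])
c=load("wrist7");b=onplane(c,[(275,45),(447,0),(487,124),(312,146)],.019);print("board",b)
for a in range(3): d=b[a+1]-b[a];print(np.linalg.norm(d),np.degrees(np.arctan2(d[1],d[0])))
E
```

```text
wrist5
[[ 0.3639 -0.307   0.2978  0.0592]
 [ 0.3651 -0.323   0.2975  0.0589]
 [ 0.366  -0.3353  0.297   0.0584]
 [ 0.4005 -0.3024  0.2986  0.06  ]
 [ 0.401  -0.3052  0.298   0.0594]
 [ 0.4431 -0.2996  0.2967  0.0581]
 [ 0.468  -0.298   0.2978  0.0592]
 [ 0.4999 -0.2976  0.2977  0.0591]
 [ 0.5213 -0.3019  0.2971  0.0585]
 [ 0.5227 -0.3206  0.2975  0.0589]]
wrist7
[[0.3698 0.3099 0.2929 0.059 ]
 [0.3626 0.296  0.2943 0.0604]
 [0.3569 0.285  0.293  0.0591]
 [0.4034 0.2946 0.2936 0.0597]
 [0.4023 0.2919 0.2931 0.0592]
 [0.4406 0.2752 0.2929 0.059 ]
 [0.4628 0.2633 0.2932 0.0593]
 [0.4911 0.2463 0.2918 0.0579]
 [0.5066 0.2317 0.2915 0.0576]
 [0.4973 0.2157 0.2927 0.0588]]
wrist4
[[ 0.3632 -0.3064  0.0742  0.0588]
 [ 0.3643 -0.3223  0.0747  0.0593]
 [ 0.3652 -0.3344  0.0746  0.0592]
 [ 0.3999 -0.3019  0.075   0.0596]
 [ 0.4002 -0.3046  0.0753  0.0599]
 [ 0.4414 -0.2989  0.0751  0.0597]
 [ 0.467  -0.2974  0.075   0.0596]
 [ 0.499  -0.297   0.0744  0.059 ]
 [ 0.5188 -0.3012  0.0751  0.0597]
 [ 0.5198 -0.3196  0.0757  0.0603]]
board [[0.3756 0.4439 0.019 ]
 [0.6248 0.4072 0.019 ]
 [0.5985 0.2198 0.019 ]
 [0.3553 0.2999 0.019 ]]
0.25197174362075775 -8.376517050667978
0.1891613230399191 -98.01102407491489
0.25599317899814433 161.7679477246885
```

>>> arm_command --targets '[[[0,0,0.02,0,0,0,1],[0,0,0.05,0,0,0,1],[0,0,0.08,0,0,0,1],[0,0,0.11,0,0,0,1],[0,0,0.14,0,0,0,1],[0,0,0.16,0,0,0,1],[0,0,0.172,0,0,0,1],[0,0,0.172,0,0,0,1]]]'

```text
time_s: 11.05
tool_pos: [0.3459, 0.255, 0.0607]
tool_rot: [-179.7, 0.2, 62.0]
force: [-1.2, 0.1, -1.5]
grip_width: 0.0092
```

```bash
python3 go.py .392 .205 .062 77 .42 .17 .062 86 .43 .156 .062 91.5; python3 snap.py 8 side
```

```text
11.05 [0.3459 0.255  0.0607] [-179.7     0.2    62.02] [-1.2   0.09 -1.47] [ 3.360e+01  3.000e-01 -7.210e+01  1.196e+02  1.000e-01  6.060e+01
 -6.650e+01]
[0.392, 0.205, 0.062, 77.0] [-0.0225  0.0642 -0.0015] [ -0.32   0.16 -14.98]
[0.42, 0.17, 0.062, 86.0] [-0.0402  0.1053 -0.0017] [ -0.33   0.13 -23.98]
[0.43, 0.156, 0.062, 91.5] [-0.0479  0.1207 -0.0017] [ -0.34   0.12 -29.48]
11.05 [0.3459 0.255  0.0607] [-179.7     0.2    62.02] [-1.2   0.09 -1.47] [-0.002  0.124  0.031] 0.009157117072919815
```

View pics/side8.png

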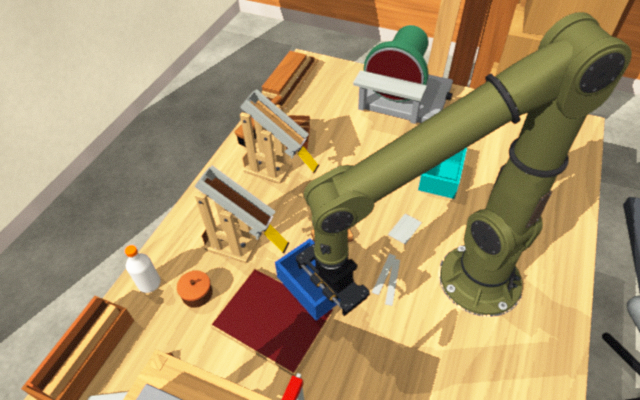

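>>> arm_command --targets '[[[-0.004,0.012,0,0,0,-3,1],[-0.008,0.024,0,0,0,-6,1],[-0.012,0.034,0,0,0,-8,1],[-0.015,0.044,0,0,0,-10,1],[-0.018,0.054,0,0,0,-12.5,1],[-0.022,0.062,0,0,0,-15,1]]]'

```text
time_s: 11.7
tool_pos: [0.3928, 0.2078, 0.0636]
tool_rot: [-180.0, 0.0, 77.1]
force: [-0.2, 0.1, -4.6]
grip_width: 0.0096
```

```bash
python3 go.py .42 .17 .0615 86 .43 .156 .0615 91.5; python3 snap.py 9 side scene
```

```text
11.7 [0.3928 0.2078 0.0636] [-1.7999e+02  1.0000e-02  7.7130e+01] [-0.15  0.11 -4.57] [ 37.3   3.5 -69.  118.    3.8  60.8 -46.3]
[0.42, 0.17, 0.0615, 86.0] [-0.0308  0.0349  0.0021] [-0.01  0.01 -8.87]
[0.43, 0.156, 0.0615, 91.5] [-0.0422  0.0478  0.0021] [-1.000e-02  1.000e-02 -1.437e+01]
11.7 [0.3928 0.2078 0.0636] [-1.7999e+02  1.0000e-02  7.7130e+01] [-0.15  0.11 -4.57] [ 0.145  0.347 -0.012] 0.009587223770351193
```

View pics/side9.png

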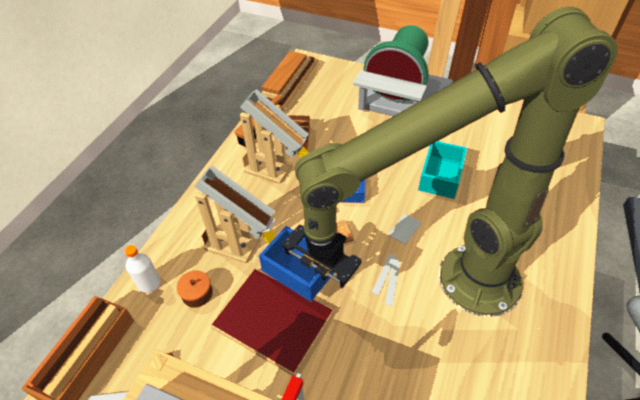

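Run:
```python
from h import *
a=load("side9")["img"][150:300,190:340,::-1];b=load("scene9")["img"][180:330,310:420,::-1]
cv2.imwrite("pics/m9.png",cv2.hconcat([cv2.resize(a,(450,500),interpolation=cv2.INTER_CUBIC),cv2.resize(b,(350,500),interpolation=cv2.INTER_CUBIC)]))
```

```text
(no output)
```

View pics/m9.png

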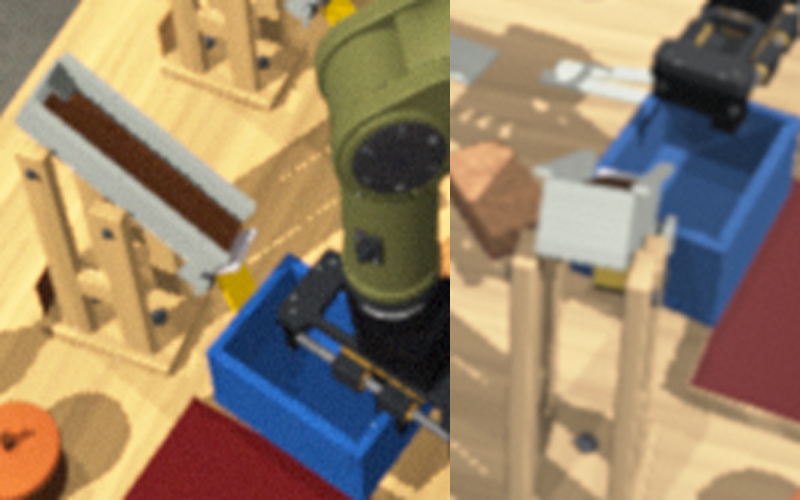

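>>> arm_command --targets '[[[-0.006,0.006,0.0005,0,0,-2,1],[-0.012,0.012,0.001,0,0,-4,1],[-0.018,0.018,0.001,0,0,-6,1],[-0.024,0.023,0.001,0,0,-8,1],[-0.03,0.027,0.001,0,0,-10,1],[-0.036,0.03,0.001,0,0,-12,1]]]'

```text
time_s: 12.4
tool_pos: [0.4134, 0.1668, 0.0626]
tool_rot: [180.0, 0.0, 89.1]
force: [-0.4, -1.0, -2.3]
grip_width: 0.0098
```

```bash
python3 go.py  .42 .157 .062 91.5 .43 .156 .062 91.5 .44 .156 .062 91.5
```

```text
12.4 [0.4134 0.1668 0.0626] [1.800e+02 1.000e-02 8.911e+01] [-0.45 -0.97 -2.29] [ 41.8   3.9 -67.8 117.9   4.1  60.7 -28.8]
[0.42, 0.157, 0.062, 91.5] [-0.0097  0.0068  0.0006] [ 0.    0.01 -2.39]
[0.43, 0.156, 0.062, 91.5] [-0.0106  0.0168  0.0006] [ 0.    0.01 -2.39]
[0.44, 0.156, 0.062, 91.5] [-0.0104  0.0268  0.0006] [ 0.    0.01 -2.39]
```

>>> arm_command --targets '[[[-0.003,0.003,0.0005,0,0,-1,1],[-0.006,0.006,0.0005,0,0,-2,1],[-0.009,0.009,0.0005,0,0,-2.4,1],[-0.01,0.011,0.0005,0,0,-2.4,1]]]'

```text
time_s: 12.8
tool_pos: [0.4239, 0.1569, 0.0616]
tool_rot: [-179.9, -0.0, 91.5]
force: [-2.5, 1.7, -1.7]
grip_width: 0.0096
```

>>> arm_command --targets '[[[0,0.002,0,0,0,0,1],[0,0.004,0,0,0,0,1],[0,0.005,0,0,0,0,1]]]'

```text
time_s: 13.1
tool_pos: [0.4292, 0.1571, 0.0617]
tool_rot: [-180.0, -0.0, 91.5]
force: [-2.7, -0.6, -1.0]
grip_width: 0.0096
```

```bash
python3 snap.py 10 side scene
python3 - <<'E'
from h import *
a=load("side10")["img"][150:300,190:340,::-1];b=load("scene10")["img"][180:330,310:420,::-1]
cv2.imwrite("pics/m10.png",cv2.hconcat([cv2.resize(a,(450,500),interpolation=cv2.INTER_CUBIC),cv2.resize(b,(350,500),interpolation=cv2.INTER_CUBIC)]))
E
```

```text
13.1 [0.4292 0.1571 0.0617] [-1.7997e+02 -1.0000e-02  9.1490e+01] [-2.66 -0.55 -1.01] [0.127 0.59  0.091] 0.009597437420833469
```

View pics/m10.png

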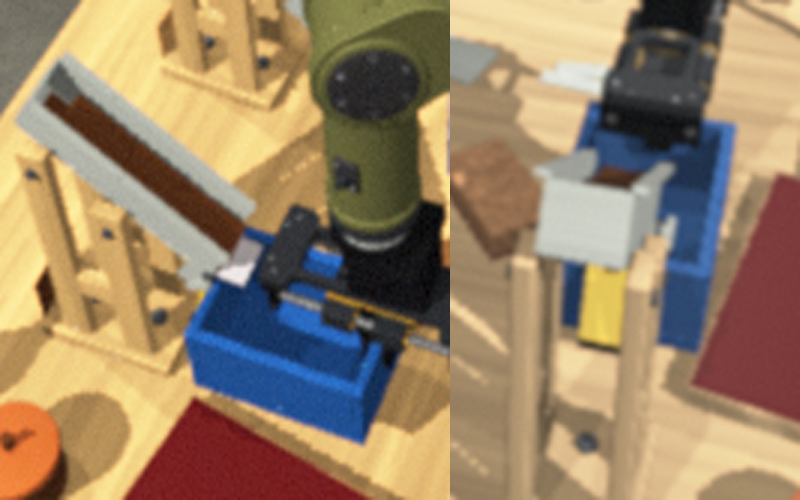

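>>> arm_command --targets '[[[0,0.0015,0,0,0,0,1],[0,0.003,0,0,0,0,1],[0,0.003,0,0,0,0,1]]]'

```text
time_s: 13.5
tool_pos: [0.4321, 0.1568, 0.0615]
tool_rot: [-180.0, 0.0, 91.5]
force: [-3.3, -0.4, -2.2]
grip_width: 0.0098
```

>>> arm_command --targets '[[[0,0.0015,0,0,0,0,1],[0,0.003,0,0,0,0,1],[0,0.003,0,0,0,0,1]]]'

```text
time_s: 13.8
tool_pos: [0.4353, 0.1569, 0.0616]
tool_rot: [-180.0, -0.0, 91.5]
force: [-3.2, 0.5, -4.1]
grip_width: 0.0097
```

>>> arm_command --targets '[[[0,0.0015,0,0,0,0,1],[0,0.003,0,0,0,0,1],[0,0.003,0,0,0,0,1]]]'

```text
time_s: 14.1
tool_pos: [0.436, 0.1568, 0.061]
tool_rot: [-179.7, 0.1, 91.5]
force: [-8.6, -0.8, -1.3]
grip_width: 0.01
```

>>> arm_command --targets '[[[0,0.0015,0,0,0,0,1],[0,0.003,0,0,0,0,1],[0,0.003,0,0,0,0,1]]]'

```text
time_s: 14.4
tool_pos: [0.4351, 0.1566, 0.0599]
tool_rot: [-179.3, 0.2, 91.5]
force: [-17.6, -1.9, 1.7]
grip_width: 0.0095
```

```bash
cat > m.py <<'E'
import sys
from h import *
t=sys.argv[1]
a=load("side"+t)["img"][150:300,190:340,::-1];b=load("scene"+t)["img"][180:330,310:420,::-1]
cv2.imwrite(f"pics/m{t}.png",cv2.hconcat([cv2.resize(a,(450,500),interpolation=cv2.INTER_CUBIC),cv2.resize(b,(350,500),interpolation=cv2.INTER_CUBIC)]))
E
python3 snap.py 11 side scene; python3 m.py 11
```

```text
14.4 [0.4351 0.1566 0.0599] [-1.7931e+02  1.6000e-01  9.1520e+01] [-17.6   -1.93   1.7 ] [-0.27   2.739 -0.213] 0.009530089710827371
```

View pics/m11.png

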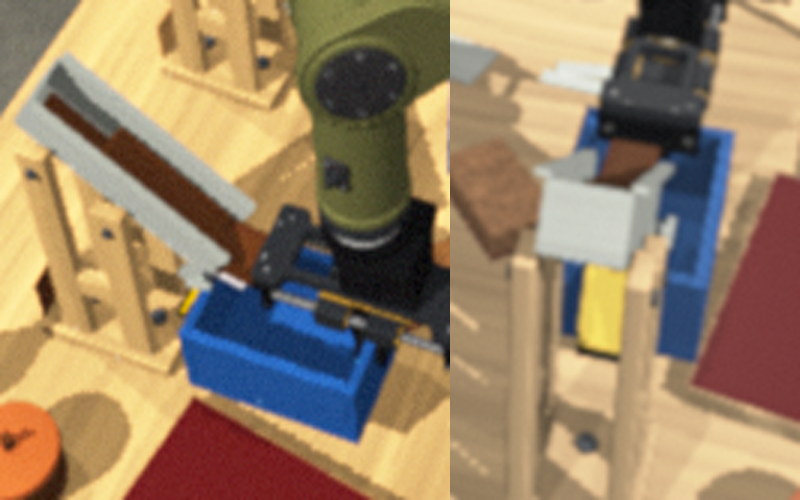

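>>> arm_command --targets '[[[0,-0.001,0,0,0,0,1],[0,-0.002,0,0,0,0,1],[0,-0.002,0,0,0,0,1],[0,-0.002,0,0,0,0,1],[0,-0.002,0,0,0,0,1]]]'

```text
time_s: 15.0
tool_pos: [0.4356, 0.1567, 0.0604]
tool_rot: [-179.6, 0.1, 91.5]
force: [-11.7, -0.6, -2.5]
grip_width: 0.0098
```

```bash
python3 snap.py 12 side scene wrist; python3 m.py 12
```

```text
15.0 [0.4356 0.1567 0.0604] [-1.796e+02  1.000e-01  9.150e+01] [-11.7   -0.64  -2.53] [-0.101  1.954 -0.089] 0.00978031714005499
```

View pics/m12.png

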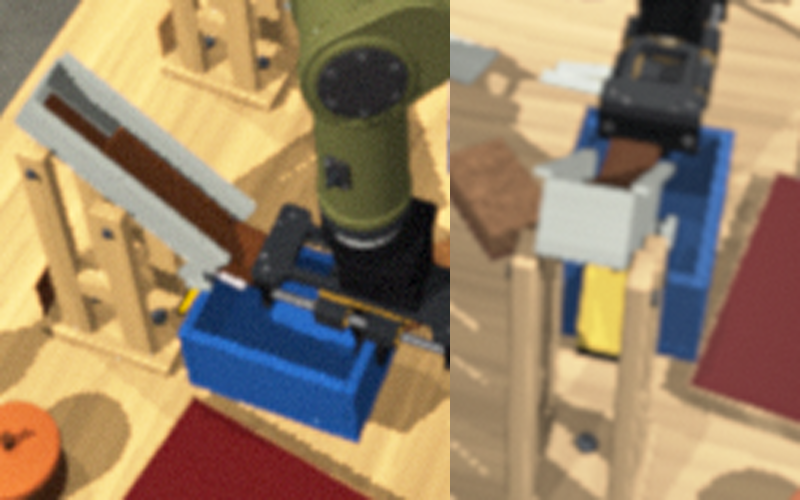

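View pics/wrist12.png

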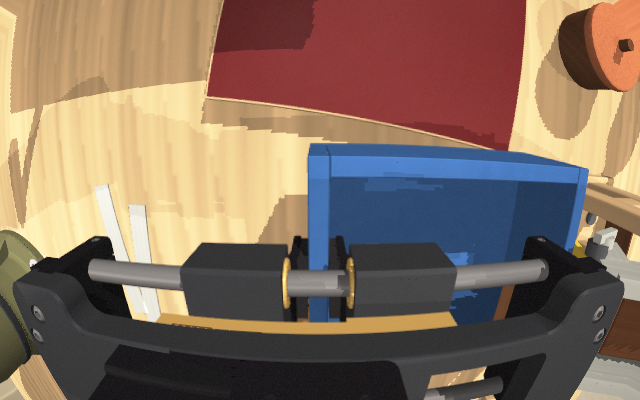

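Run:
```python
from h import *
np.set_printoptions(precision=4,suppress=True)
c=load("wrist12")
print(wpt(c,[(540,240),(530,260),(525,300),(560,260),(510,295),(503,300),(503,308),(500,315),(455,380)]))
c=load("side12");W=cloud(c);h=cv2.cvtColor(c["img"],cv2.COLOR_RGB2HSV)
# crop -> px: u=190+x/3, v=150+y/3.33
for nm,(x,y) in dict(blocktop=(235,240),blocklead=(255,250),lead2=(262,240),leadbot=(240,280),br1=(275,230),br2=(265,270),br3=(300,215),br4=(270,290),ramp=(235,285),rimside=(190,320)).items():
    u,v=int(190+x/3),int(150+y/3.333);print(nm,(u,v),W[v,u],c["img"][v,u])
c=load("scene12");W=cloud(c)
for nm,(x,y) in dict(blk=(630,165),blk2=(650,150),blk3=(615,175),body=(650,125),body2=(690,135),b3=(650,138)).items():
    u,v=int(310+(x-450)/350*110),int(180+y/500*150);print(nm,(u,v),W[v,u],c["img"][v,u])
for n in("scene12","side12"):
    c=load(n);W=cloud(c);h=cv2.cvtColor(c["img"],cv2.COLOR_RGB2HSV)
    m=(h[...,2]<50)&(W[...,0]>.46)&(W[...,0]<.56)&(W[...,1]>.1)&(W[...,1]<.21)&(W[...,2]>.1)
    print(n,m.sum(),np.percentile(W[m],[2,50,98],axis=0)); w=W[m];print(w[np.argsort(-w[:,0])[:6]],w[np.argsort(w[:,2])[:6]])
a=load("side12")["img"][200:270,230:330,::-1];cv2.imwrite("pics/z12.png",cv2.resize(a,(800,560),interpolation=cv2.INTER_CUBIC))
```

```text
[[ 0.5197  0.1953  0.1667]
 [ 0.5089  0.1917  0.1757]
 [ 0.5155  0.173   0.1727]
 [ 0.5149  0.1954  0.1847]
 [ 0.5259  0.1612  0.1506]
 [ 0.5273  0.1547  0.1448]
 [ 0.527   0.1516  0.1472]
 [ 0.5274  0.1467  0.1463]
 [ 0.6192 -0.0711 -0.    ]]
blocktop (268, 222) [0.5698 0.1521 0.1733] [77 43 22]
blocklead (275, 225) [0.5485 0.1537 0.1725] [112  62  33]
lead2 (277, 222) [0.5486 0.1418 0.171 ] [102  59  38]
leadbot (270, 234) [0.5595 0.1676 0.1442] [197 179 173]
br1 (281, 219) [0.5291 0.1514 0.205 ] [54 53 55]
br2 (278, 231) [0.5199 0.1883 0.2043] [72 73 75]
br3 (290, 214) [0.5142 0.1282 0.2054] [55 53 57]
br4 (280, 237) [0.5148 0.1912 0.1845] [52 50 49]
ramp (268, 235) [0.5644 0.1705 0.1409] [190 184 189]
rimside (253, 246) [0.5953 0.204  0.1178] [ 38  92 169]
blk (366, 229) [0.5551 0.1533 0.1724] [111  74  53]
blk2 (372, 225) [0.5344 0.1632 0.17  ] [110  74  52]
blk3 (361, 232) [0.5737 0.1455 0.1769] [90 60 42]
body (372, 217) [0.5317 0.161  0.191 ] [22 21 23]
body2 (385, 220) [0.5244 0.1902 0.1833] [39 39 41]
b3 (372, 221) [0.526  0.1612 0.1748] [23 23 22]
scene12 679 [[0.4605 0.1168 0.1683]
 [0.4816 0.1432 0.2696]
 [0.5324 0.1922 0.4899]]
[[0.5348 0.1697 0.204 ]
 [0.5343 0.1562 0.2005]
 [0.5342 0.133  0.2038]
 [0.5338 0.1809 0.2029]
 [0.5337 0.1284 0.2024]
 [0.5337 0.1604 0.2039]] [[0.5216 0.1754 0.1627]
 [0.5214 0.189  0.1659]
 [0.521  0.1912 0.1661]
 [0.5223 0.1752 0.1662]
 [0.5231 0.173  0.1663]
 [0.5244 0.1708 0.1669]]
side12 117 [[0.4606 0.1356 0.1732]
 [0.5026 0.1825 0.2011]
 [0.5253 0.1977 0.2744]]
[[0.5293 0.1951 0.1908]
 [0.5271 0.1938 0.1903]
 [0.5255 0.1956 0.1978]
 [0.525  0.1957 0.2025]
 [0.5243 0.1944 0.1881]
 [0.5238 0.1688 0.2034]] [[0.5209 0.1938 0.1669]
 [0.5162 0.1911 0.1703]
 [0.5175 0.1936 0.173 ]
 [0.5162 0.1903 0.1737]
 [0.5196 0.1951 0.1738]
 [0.5154 0.1977 0.1751]]
```

View pics/z12.png

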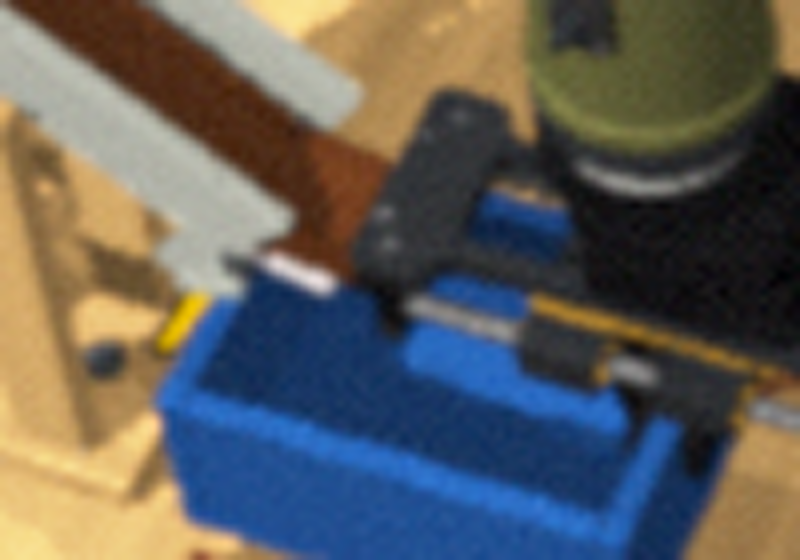

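>>> arm_command --targets '[[[0,0,-0.002,0,0,0,1],[0,0,-0.004,0,0,0,1],[0,0,-0.005,0,0,0,1],[0,0,-0.005,0,0,0,1],[0,0,-0.005,0,0,0,1]]]'

```text
time_s: 15.65
tool_pos: [0.4376, 0.1568, 0.066]
tool_rot: [-179.8, 0.0, 91.5]
force: [-5.2, -0.3, -3.5]
grip_width: 0.0095
```

```bash
python3 snap.py 13 side scene; python3 m.py 13
```

```text
15.65 [0.4376 0.1568 0.066 ] [-1.7981e+02  4.0000e-02  9.1470e+01] [-5.22 -0.27 -3.49] [-0.052  1.371 -0.042] 0.009546302382418001
```

View pics/m13.png

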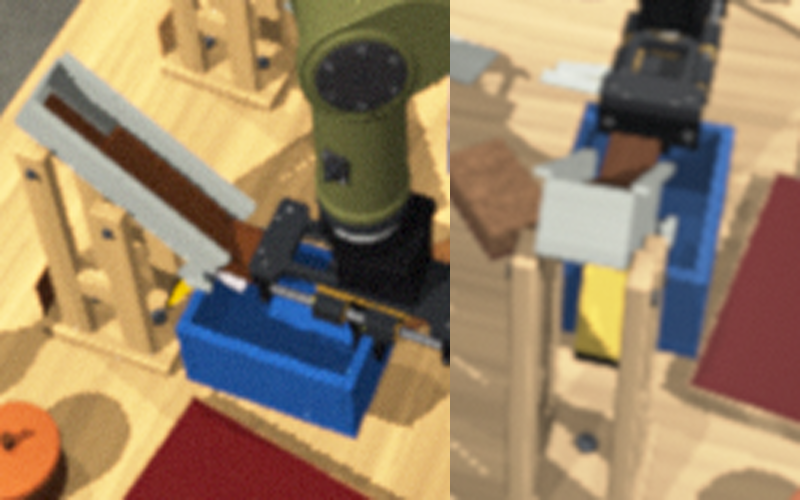

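>>> arm_command --targets '[[[0,-0.004,0,0,0,0,1],[0,-0.008,0,0,0,0,1],[0,-0.012,0,0,0,0,1],[0,-0.012,0,0,0,0,1]]]'

```text
time_s: 16.15
tool_pos: [0.4266, 0.1565, 0.0667]
tool_rot: [-180.0, 0.1, 91.5]
force: [-5.2, 0.7, -4.5]
grip_width: 0.0096
```

```bash
python3 snap.py 14 side scene; python3 m.py 14
```

```text
16.15 [0.4266 0.1565 0.0667] [-1.7999e+02  8.0000e-02  9.1490e+01] [-5.2   0.72 -4.52] [0.064 1.249 0.021] 0.00960982659786127
```

View pics/m14.png

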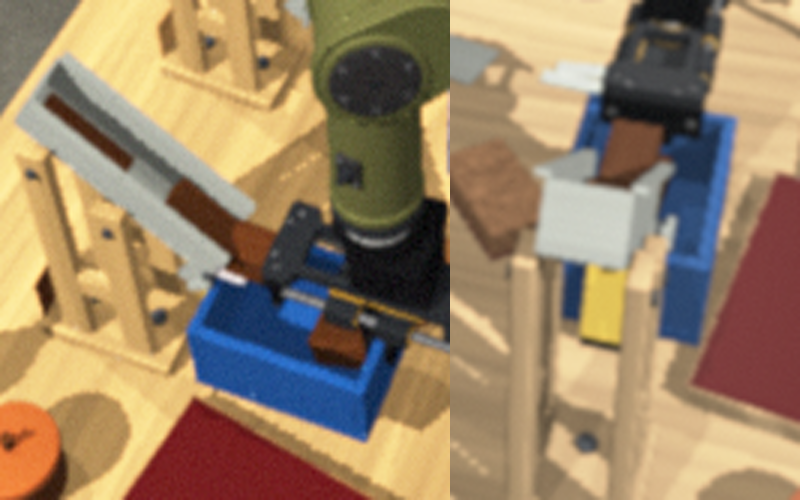

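>>> arm_command --targets '[[[0,-0.003,0,0,0,0,1],[0,-0.006,0,0,0,0,1],[0,-0.008,0,0,0,0,1],[0,-0.008,0,0,0,0,1]]]'

```text
time_s: 16.65
tool_pos: [0.4198, 0.1567, 0.067]
tool_rot: [179.9, 0.0, 91.5]
force: [-0.9, 0.2, -2.8]
grip_width: 0.0097
```

```bash
python3 snap.py 15 side scene; python3 m.py 15
```

```text
16.65 [0.4198 0.1567 0.067 ] [1.799e+02 2.000e-02 9.149e+01] [-0.9   0.24 -2.76] [ 0.013  0.271 -0.026] 0.009704152698266943
```

View pics/m15.png

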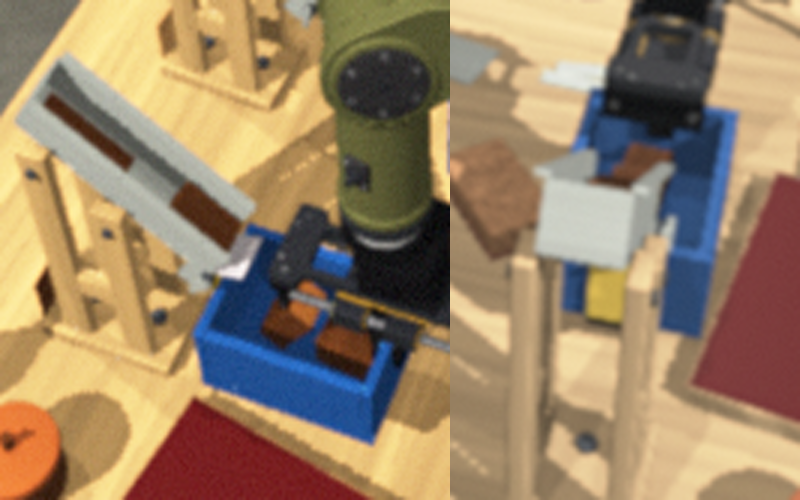

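Run:
```python
from h import *
np.set_printoptions(precision=4,suppress=True)
c=load("side15");W=cloud(c)
cv2.imwrite("pics/z15.png",cv2.resize(c["img"][160:280,190:330,::-1],(770,600),interpolation=cv2.INTER_CUBIC))
for x,y in((70,115),(90,130),(110,150),(200,210),(220,225)):
    u,v=int(190+x/3),int(150+y/3.333);print((u,v),W[v,u],c["img"][v,u], W[v,u,2]-.15-(W[v,u,0]-.584)*np.tan(np.radians(36)))
```

```text
(213, 184) [0.7252 0.1446 0.2529] [69 37 21] 0.00037586991659380176
(220, 189) [0.708  0.1431 0.2386] [72 39 20] -0.001467600628100349
(226, 195) [0.688  0.1494 0.2297] [76 38 19] 0.00419171876168932
(256, 213) [0.6035 0.1507 0.1943] [77 40 21] 0.03018080889165567
(263, 217) [0.5862 0.1471 0.1811] [76 42 21] 0.0294627108691847
```

View pics/z15.png

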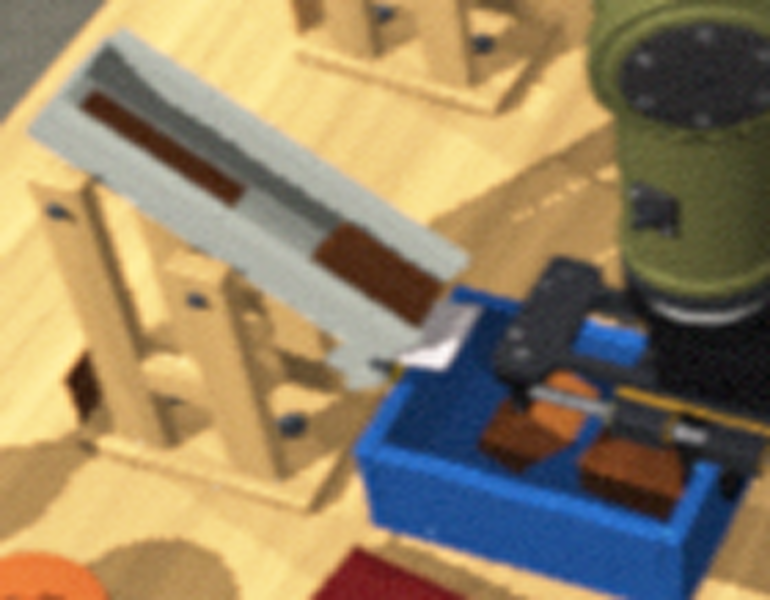

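>>> arm_command --targets '[[[0,0.003,0.001,0,0,0,1],[0,0.006,0.001,0,0,0,1],[0,0.01,0.001,0,0,0,1],[0,0.013,0.001,0,0,0,1],[0,0.016,0.001,0,0,0,1],[0,0.017,0.001,0,0,0,1]]]'

```text
time_s: 17.35
tool_pos: [0.4363, 0.1572, 0.0655]
tool_rot: [-180.0, -0.0, 91.5]
force: [-3.3, -0.9, -3.5]
grip_width: 0.0096
```

>>> arm_command --targets '[[[0,0.001,0,0,0,0,1],[0,0.002,0,0,0,0,1],[0,0.002,0,0,0,0,1]]]'

```text
time_s: 17.65
tool_pos: [0.4375, 0.1571, 0.0654]
tool_rot: [-179.9, 0.0, 91.5]
force: [-2.5, 0.1, -6.4]
grip_width: 0.0097
```

```bash
python3 snap.py 16 side scene; python3 m.py 16
```

```text
17.65 [0.4375 0.1571 0.0654] [-1.7991e+02  2.0000e-02  9.1490e+01] [-2.53  0.15 -6.35] [0.046 0.99  0.011] 0.009683212218710751
```

View pics/m16.png

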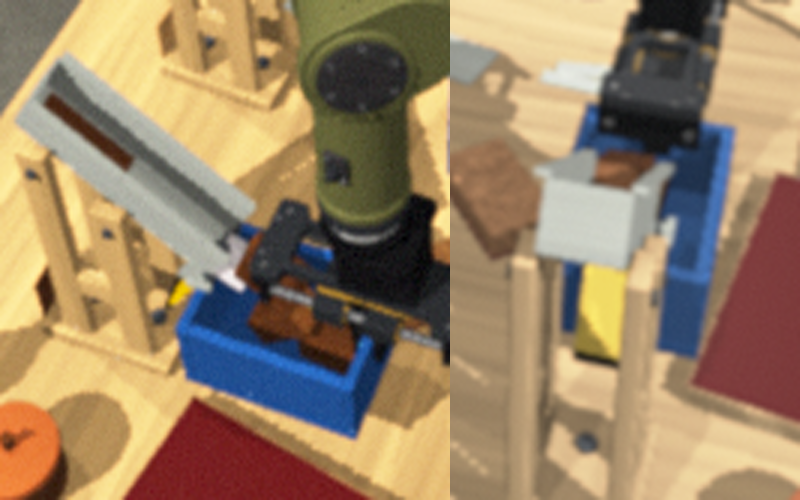

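>>> arm_command --targets '[[[0,0.0015,0,0,0,0,1],[0,0.003,0,0,0,0,1],[0,0.003,0,0,0,0,1],[0,0.003,0,0,0,0,1],[0,0.003,0,0,0,0,1]]]'

```text
time_s: 18.25
tool_pos: [0.4383, 0.1569, 0.0647]
tool_rot: [-179.7, 0.1, 91.5]
force: [-9.7, 0.6, -4.4]
grip_width: 0.0094
```

```bash
python3 snap.py 17 side scene wrist
python3 - <<'E'
from h import *
c=load("side17");cv2.imwrite("pics/z17.png",cv2.resize(c["img"][190:280,230:330,::-1],(760,600),interpolation=cv2.INTER_CUBIC))
E
```

```text
18.25 [0.4383 0.1569 0.0647] [-1.7968e+02  7.0000e-02  9.1510e+01] [-9.72  0.62 -4.4 ] [-0.015  2.209 -0.043] 0.00942430277249045
```

View pics/z17.png

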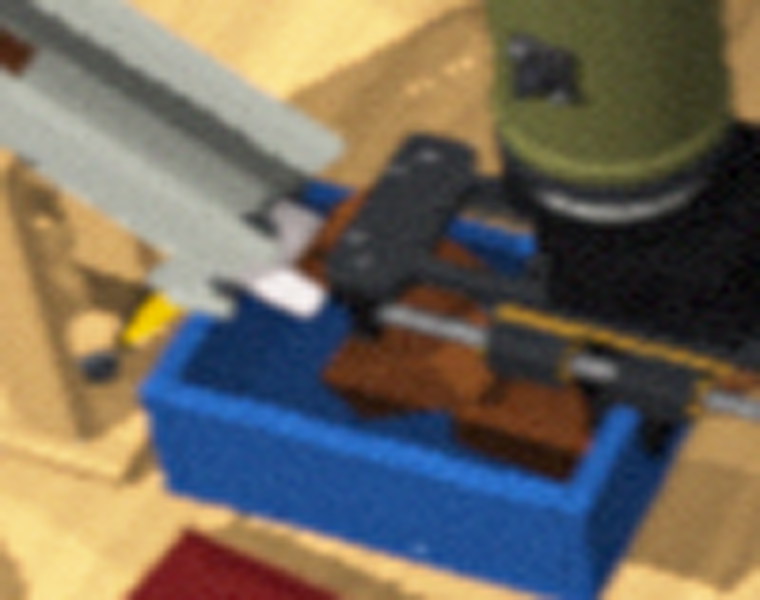

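>>> arm_command --targets '[[[0,-0.004,0,0,0,0,1],[0,-0.008,0,0,0,0,1],[0,-0.013,0,0,0,0,1],[0,-0.018,0,0,0,0,1],[0,-0.02,0,0,0,0,1]]]'

```text
time_s: 18.9
tool_pos: [0.4207, 0.1564, 0.0658]
tool_rot: [180.0, 0.1, 91.5]
force: [-2.0, 0.0, -4.6]
grip_width: 0.01
```

```bash
python3 snap.py 18 side
python3 - <<'E'
from h import *
c=load("side18");cv2.imwrite("pics/z18.png",cv2.resize(c["img"][190:280,230:330,::-1],(760,600),interpolation=cv2.INTER_CUBIC))
E
python3 go.py .393 .208 .065 77 .36 .25 .065 64
```

```text
18.9 [0.4207 0.1564 0.0658] [1.7999e+02 7.0000e-02 9.1490e+01] [-2.05  0.04 -4.61] [-0.031  0.899  0.031] 0.010042798672062526
18.95 [0.4206 0.1564 0.0658] [1.80e+02 8.00e-02 9.15e+01] [-3.48  0.11 -5.09] [ 43.2   4.2 -67.7 117.3   4.6  61.2 -25.2]
[0.393, 0.208, 0.065, 77.0] [ 0.0523 -0.0262  0.0007] [1.00e-02 8.00e-02 1.45e+01]
[0.36, 0.25, 0.065, 64.0] [ 0.0951 -0.0581  0.0006] [2.00e-02 8.00e-02 2.75e+01]
```

View pics/z18.png

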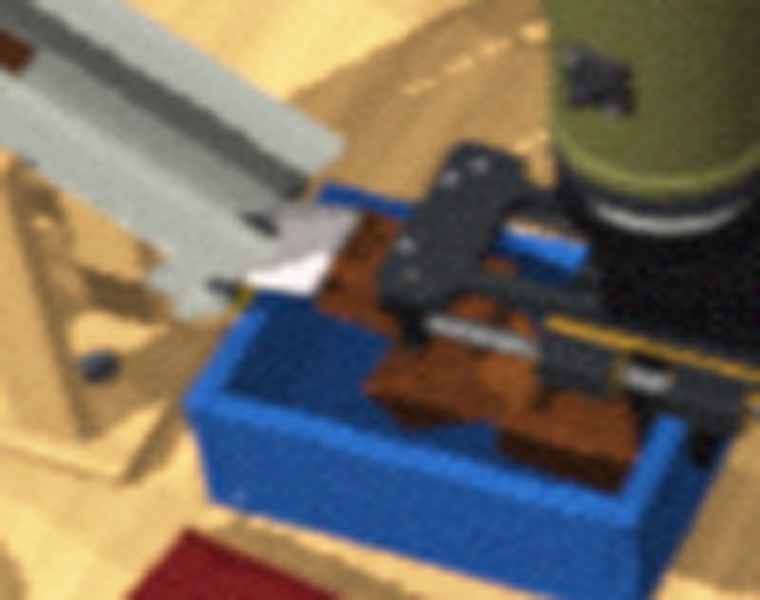

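>>> arm_command --targets '[[[0.004,-0.005,0,0,0,0,1],[0.01,-0.01,0,0,0,2,1],[0.02,-0.014,0,0,0,5,1],[0.03,-0.018,0,0,0,8,1],[0.042,-0.022,0,0,0,11,1],[0.053,-0.027,0,0,0,14.5,1]]]'

```text
time_s: 19.55
tool_pos: [0.3943, 0.2105, 0.0666]
tool_rot: [179.8, -0.1, 76.9]
force: [0.7, 1.2, -2.7]
grip_width: 0.0097
```

```bash
python3 snap.py 19 side
python3 - <<'E'
from h import *
c=load("side19");cv2.imwrite("pics/z19.png",cv2.resize(c["img"][190:300,230:340,::-1],(650,600),interpolation=cv2.INTER_CUBIC))
E
python3 go.py .36 .25 .065 64
```

```text
19.55 [0.3943 0.2105 0.0666] [ 1.7982e+02 -1.4000e-01  7.6850e+01] [ 0.66  1.21 -2.71] [0.088 0.305 0.011] 0.00970666755077298
19.6 [0.3931 0.2126 0.0667] [179.88  -0.19  76.85] [-1.79  1.91 -2.62] [ 38.    3.5 -70.1 117.7   3.7  61.  -47. ]
[0.36, 0.25, 0.065, 64.0] [ 0.0289 -0.0407  0.0017] [ 0.1  -0.21 12.85]
```

View pics/z19.png

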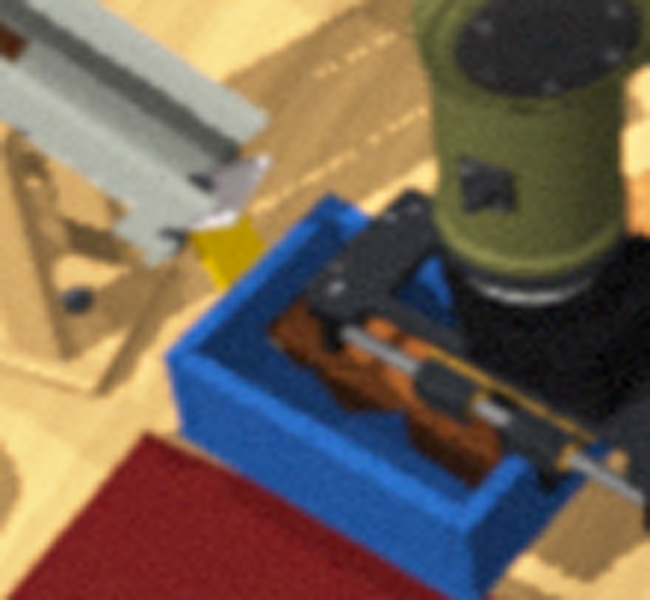

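>>> arm_command --targets '[[[0.006,-0.01,0,0,0,3,1],[0.012,-0.02,0,0,0,6,1],[0.02,-0.03,0,0,0,9,1],[0.027,-0.037,0,0,0,12,1],[0.029,-0.041,0,0,0,13,1]]]'

```text
time_s: 20.1
tool_pos: [0.3603, 0.2481, 0.0665]
tool_rot: [179.9, -0.2, 64.1]
force: [0.9, -0.5, -3.4]
grip_width: 0.0098
```

```bash
python3 snap.py 20 side; python3 go.py .408 .3436 .065 82 .408 .3436 .035 82
```

```text
20.1 [0.3603 0.2481 0.0665] [ 1.799e+02 -1.600e-01  6.407e+01] [ 0.86 -0.49 -3.37] [0.111 0.206 0.004] 0.009758840803565464
20.15 [0.3596 0.248  0.0662] [ 1.7994e+02 -1.0000e-01  6.4090e+01] [-0.85  0.99 -3.44] [ 35.1   0.7 -72.1 118.8   0.8  60.9 -63.3]
[0.408, 0.3436, 0.065, 82.0] [0.1072 0.0018 0.0014] [  0.08  -0.09 -17.91]
[0.408, 0.3436, 0.035, 82.0] [0.1071 0.0017 0.0314] [  0.08  -0.09 -17.91]
```

View pics/side20.png

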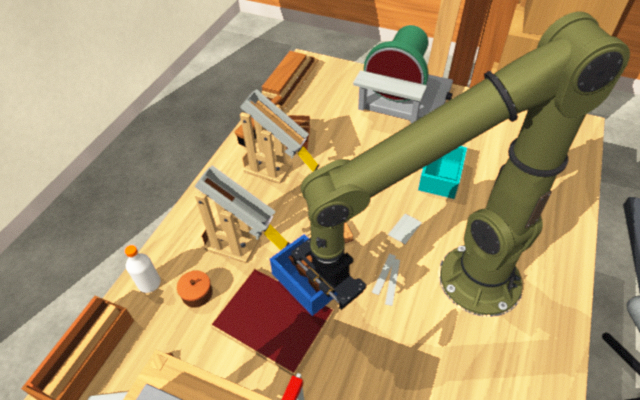

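>>> arm_command --targets '[[[0.012,0,0,0,0,-2,1],[0.027,0,0,0,0,-4,1],[0.042,0.001,0,0,0,-6.5,1],[0.057,0.001,0,0,0,-9,1],[0.072,0.001,0,0,0,-11.5,1],[0.087,0.002,0,0,0,-14,1],[0.1,0.002,0,0,0,-16,1],[0.107,0.002,0,0,0,-18,1],[0.107,0.002,0,0,0,-18,1]]]'

```text
time_s: 21.05
tool_pos: [0.4088, 0.3424, 0.0657]
tool_rot: [-180.0, -0.1, 82.1]
force: [-0.3, 0.2, -3.0]
grip_width: 0.0092
```

```bash
python3 snap.py 21 wrist; python3 go.py .408 .3436 .035 82
```

```text
21.05 [0.4088 0.3424 0.0657] [-1.7997e+02 -8.0000e-02  8.2050e+01] [-0.32  0.22 -2.98] [0.109 0.199 0.058] 0.009183665686894688
21.1 [0.4083 0.3416 0.0656] [-179.96   -0.     81.99] [ 0.21  0.18 -3.15] [ 14.9  23.1 -67.7 106.6  23.4  66.1 -69. ]
[0.408, 0.3436, 0.035, 82.0] [ 0.0019 -0.0006  0.0306] [-0.04 -0.   -0.01]
```

View pics/wrist21.png

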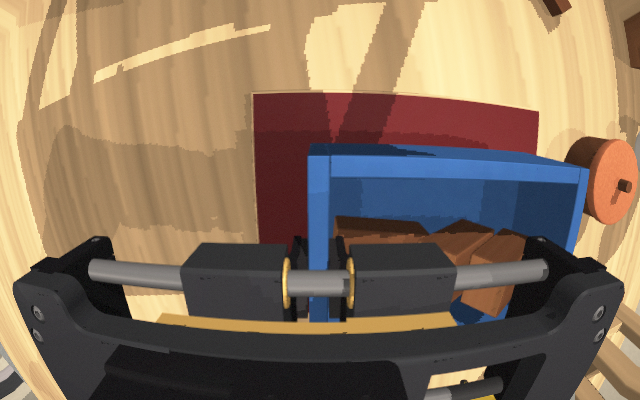

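>>> arm_command --targets '[[[0,0,0.01,0,0,0,1],[0,0,0.018,0,0,0,1],[0,0,0.024,0,0,0,1],[0,0,0.028,0,0,0,1],[0,0,0.03,0,0,0,1],[0,0,0.03,0,0,0,1]]]'

```text
time_s: 21.7
tool_pos: [0.4081, 0.3416, 0.0355]
tool_rot: [-180.0, 0.0, 82.0]
force: [0.7, 0.7, -4.0]
grip_width: 0.01
```

>>> arm_command --targets '[[[0,0,0.001,0,0,0,1],[0,0,0.0015,0,0,0,1],[0,0,0.0015,0,0,0,1]]]'

```text
time_s: 22.0
tool_pos: [0.4083, 0.3418, 0.0343]
tool_rot: [180.0, -0.0, 82.0]
force: [0.9, -1.3, -3.0]
grip_width: 0.0091
```

>>> arm_command --targets '[[[0,0,0.001,0,0,0,1],[0,0,0.0015,0,0,0,1],[0,0,0.0015,0,0,0,1]]]'

```text
time_s: 22.3
tool_pos: [0.4083, 0.3419, 0.0334]
tool_rot: [180.0, 0.0, 82.0]
force: [-2.3, -2.1, 5.5]
grip_width: 0.0094
```

>>> arm_command --targets '[[[0,0,-0.0005,0,0,0,0.7],[0,0,-0.0005,0,0,0,0.6],[0,0,-0.0005,0,0,0,0.5],[0,0,-0.0005,0,0,0,0.5],[0,0,-0.0005,0,0,0,0.5]]]' --newtons 10

```text
time_s: 22.8
tool_pos: [0.4083, 0.3417, 0.0332]
tool_rot: [180.0, 0.0, 82.0]
force: [0.5, 0.0, -0.5]
grip_width: 0.0213
```

```bash
python3 snap.py 22 wrist
```

```text
22.8 [0.4083 0.3417 0.0332] [179.99   0.    81.98] [ 0.46  0.04 -0.5 ] [ 0.001 -0.079  0.019] 0.021261344563537826
```

View pics/wrist22.png

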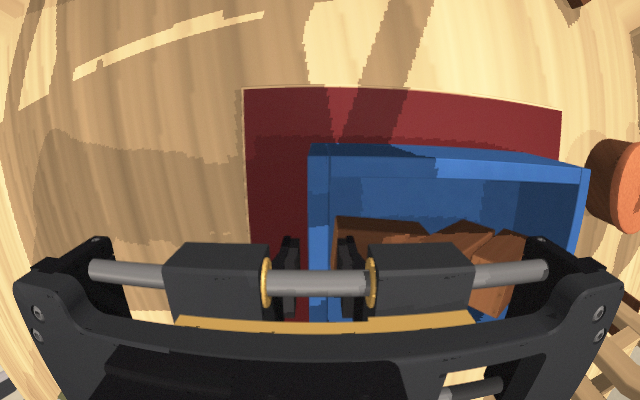

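>>> arm_command --targets '[[[0,0,-0.006,0,0,0,0.5],[0,0,-0.014,0,0,0,0.5],[0,0,-0.024,0,0,0,0.5],[0,0,-0.035,0,0,0,0.5],[0,0,-0.055,0,0,0,0.5],[0,0,-0.08,0,0,0,0.5],[0,0,-0.11,0,0,0,0.5],[0,0,-0.14,0,0,0,0.5],[0,0,-0.16,0,0,0,0.5],[0,0,-0.16,0,0,0,0.5]]]'

```text
time_s: 23.85
tool_pos: [0.4095, 0.3435, 0.1969]
tool_rot: [179.7, -0.2, 82.0]
force: [0.0, 0.1, 0.4]
grip_width: 0.0215
```

```bash
python3 snap.py 23 side scene wrist
```

```text
23.85 [0.4095 0.3435 0.1969] [179.73  -0.2   81.99] [0.01 0.1  0.36] [-0.031 -0.121  0.009] 0.021540723745762012
```

View pics/wrist23.png

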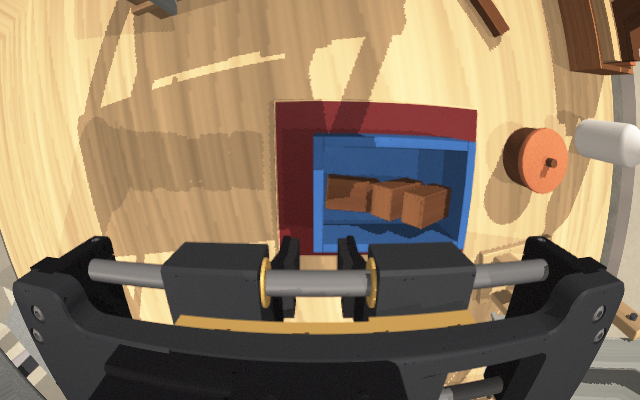

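View pics/scene23.png

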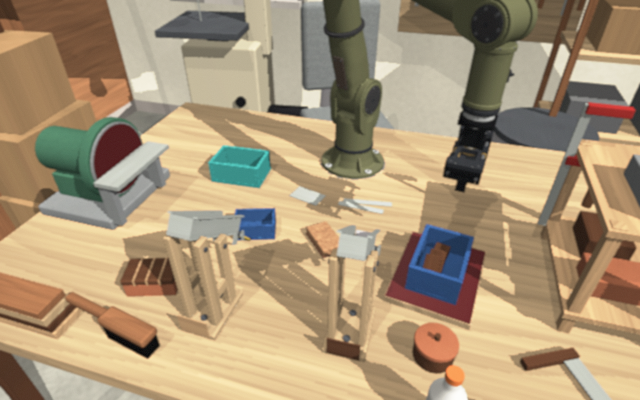

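View pics/side23.png

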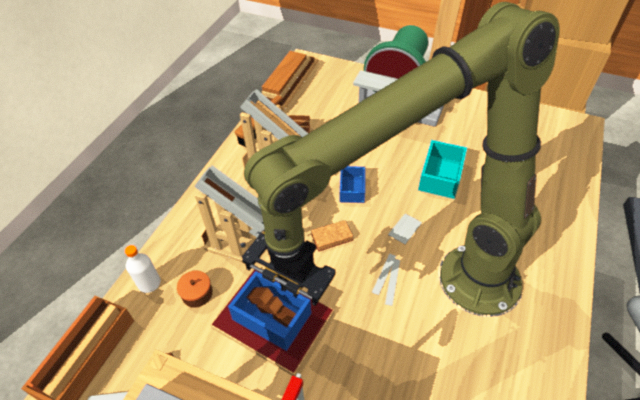

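Run:
```python
from h import *
np.set_printoptions(precision=4,suppress=True)
c=load("wrist23")
t=onplane(c,[(313,136),(476,140),(463,253),(313,254)],.093);b=onplane(c,[(276,101),(477,109),(276,252)],.018);print(t,b)
for n in("side23","scene23"):
    c=load(n);W=cloud(c);h=cv2.cvtColor(c["img"],cv2.COLOR_RGB2HSV)
    m=(h[...,0]>105)&(h[...,0]<125)&(h[...,1]>120)&(W[...,1]>.2)&(W[...,2]>.085)
    w=W[m];print(n,cv2.minAreaRect(w[:,:2].astype(np.float32)*1000),np.median(w[:,2]))
    m=((h[...,0]>165)|(h[...,0]<6))&(h[...,1]>120)&(h[...,2]<160)&(W[...,2]<.03)&(W[...,2]>.01)&(W[...,1]>.2)&(W[...,1]<.5)&(W[...,0]<.66)&(W[...,0]>.34)
    print("board",cv2.minAreaRect(W[m][:,:2].astype(np.float32)*1000))
```

```text
[[0.4129 0.4008 0.093 ]
 [0.5805 0.3794 0.093 ]
 [0.5635 0.2535 0.093 ]
 [0.3955 0.2806 0.093 ]] [[0.3739 0.4453 0.018 ]
 [0.6264 0.4105 0.018 ]
 [0.3415 0.2556 0.018 ]]
side23 ((446.9593505859375, 330.60321044921875), (136.7816925048828, 263.7691650390625), 87.60545349121094) 0.09274973817424237
board ((487.13616943359375, 329.93194580078125), (193.71543884277344, 254.1342010498047), 82.52064514160156)
scene23 ((491.452880859375, 329.83465576171875), (118.05766296386719, 171.29209899902344), 81.69593048095703) 0.09272084524863161
board ((487.3137512207031, 331.443115234375), (190.21824645996094, 250.80433654785156), 81.96249389648438)
```

```bash
python3 -c "
from cell import *
print(get_obs()['force']); print(sign_off())"
```

```text
[-0.09164958  0.07560555 -0.3146203 ]
the job is handed in; nothing more can be done
None
```

The blue tray is standing on the maroon board with all three walnut blocks in it. I handed the job in at about 24 s.

**What I did:** I held the tray by its near end wall and pressed the walnut paddle back to its stop twice.

**Last checks:**
- **Tray:** it stands level, about 5 mm from the board's middle (rim at 0.093 m), with its footprint fully on the sheet.
- **Blocks:** the wrist picture shows three dark blocks in the tray, and the side view shows the walnut chute empty.
- **Robot:** the gripper is open and about 14 cm clear of the tray, with wrist force near zero.
- **Other things:** the maple chute, the small blue tray, the turquoise tray, the cork block and the round box look unmoved. I judged this by eye and did not measure it. I did not check the lidded box separately.

**What went wrong or disagreed:**
- **First grasp:** it closed above the tray's rim. All three cameras put the fingertips about 34 mm above the reported TCP, so I allowed for that afterwards.
- **Gripper in the way:** blocks 1 and 2 stopped against the gripper body at the first press. Both dropped into the tray as I drew it back about 20 mm. Block 3 came at the second press and settled as I drew the tray away.
- **Press force:** it peaked at about 18 N at the stop on the first press and about 10 N on the second.

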